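Change the clamped frame and clear the trimming board

ROBOT

A 6-joint arm with a two-finger parallel gripper is mounted at the origin on the work surface. World frame = base frame: x ahead of the robot, y to its left, z up, the work surface at z = 0. Lengths are in mm, angles in rad, forces in N, time in s.
With the tool pointing down it reaches from about 350 to 875 mm from the base axis. Payload 15.5 kg.
Tool frame: the origin (TCP) lies at the very end of the fingers, on their centre line; the grasp point (between the pads) lies 19 mm behind it; z points along the fingers, y is the line along which they close (so a half turn about z gives the same grasp; the last joint's range is limited). The gripper opens to 85 mm and grips with 20 to 120 N. Pads are 22 mm wide; open, the fingers measure 114 mm over their backs; the gripper's body (76 mm by 85 mm) begins 54 mm behind the grasp point. The pads swing forward as they close: fully open they stand 13 mm farther back than shut.
Start: joints at [-1.365, 0.494, 1.345, -0, 1.302, -0.096], TCP at [185.179, -596.938, 231.277] pointing down, gripper open.
Joint ranges: [-2.91, 2.91], [-0.82, 2.16], [0.22, 2.67], [-1.22, 4.37], [0.12, 2.79], [-3.08, 3.08]. Speed limits (rad/s): [1.89, 1.89, 2.57, 3.01, 3.01, 3.01].

INTERFACE

Orientations are given as a 3x3 rotation matrix whose columns are the frame's x, y, z axes.
In Python, from rig import r, vision, workorder gives the robot as it stands.
- The arm moves only by the shell command python3 -m creep 'ROWS'. ROWS is JSON, a list that holds one entry, the list of rows, each a list of 7 numbers: the closure, from 0 (fully open) to 1 (shut), then the shift along the tool's x, y, z in mm, then the turn, a rotation vector about the tool's x, y, z in rad. A call has 1 to 8 rows; each row shifts and turns the commanded pose from where the row before left it, along the tool's axes as they then stand; what a row does not reach is not made up. A row lasts 1/10 s, in which the tool goes at most 50 mm and 8.59 degrees, less where a joint would pass 70% of its speed; a pose out of reach is approached as far as the arm can. A call with a gripper value outside its range is refused whole. The fingers move at their own pace and stop on an object; the grip force is fixed at half the most. Time passes only in rows, so rows that do not move let the fingers close. It gives the time, the measured TCP pose, the force, the opening and the grip force at its end, in the units of the state.
- r.get_state(): the state, without advancing time (a new reading comes with each control period).
- vision.capture(name): name is "scene" or "top" or "wrist"; returns a dict with "frame" (384x512x3 uint8, red, green, blue), "intrinsics" (3x3 intrinsics, pixels), "D" ([k1, k2, p1, p2, k3] as OpenCV has them; the pictures are not rectified), "rvec" (rotation vector, rad) and "tvec" (3), from world to camera coordinates, as OpenCV has them; the wrist camera has in their place "hand_eye" (4x4, takes a point from camera to tool coordinates, whose origin is the TCP and whose axes are the flange's). Camera axes: x right, y down, z forward; pixel columns grow to the right and rows downward; lengths in mm; the calibration is good to about 2 mm. A picture is of the moment at which its call begins: read the wrist's pose just before it. There is no depth.
- workorder.job_done(): hands the job in; it is judged then, once.
The state is a dict: "t": time; "joint_pos": joint angles; "dq": joint speeds; "joint_torque": joint torques, N m; "eef_pos": TCP position; "ee_rot": TCP orientation; "contact_force": force on the tool from outside, world axes, zero at the start; "moment": the same for the moment, N m; "width": opening from 0.0 (shut) to 1.0 (fully open); "grip_force": force on a finger pad.
Only numpy, scipy, OpenCV 4.12 (cv2) and the standard library are available. Lean on these libraries where they do the work, as an engineer would, in place of code of your own. Each camera call takes 0.05 s, during which the arm holds its last target. There are 200 camera calls.

TASK

Change the work at the trimming station: swing the clamp lever on the socket block fully open, take out the trimmed frame and lay it flat in the blue tote, then seat the untrimmed frame (with gate stubs, same side up as it lies) on the block in its place and swing the lever fully shut over it. Use the scraper block to scrape every offcut off the white board into the catch trough at its near edge (the gripper must not touch the sharp offcuts), and stand the scraper back upright, wholly on its black pad. Leave the jar, the tape roll and the can alone.

Things in the scene. Friction and masses are not known exactly. Their poses are not given: they have to be found in the camera images.
- board: White trimming board, fixed, 240 (x) x 216 (y) mm, level top 48 mm above the bench. Lips 10 mm high above the top along the far edge (inner face x = +120 mm) and both sides (inner faces y = +-100 mm); near edge (x = -120 mm) open, dropping into the catch trough. Origin: on the bench under the board's middle; +x away from the trough, z up.
- trough (a point): Middle of the floor of the aluminium catch trough at the board's near edge, fixed to the board: inside 116 (board x) x 208 (y) mm, floor 4 mm and rim 30 mm above the bench.
- socket: Socket block, fixed: base plate 160 x 110 x 12 mm, plinth 100 (x) x 46 (y) mm with top 45 mm above the bench, on it a locating boss 70 x 30 x 8 mm. Origin: on the bench under the plinth's middle; +x towards the lever's hinge ears (x = 65 to 85, y = +-50 mm, 80 mm high), z up. On the left or the right of the board.
- clamp (a joint): Angle (rad) of the U-shaped clamp lever on the socket block: 0 shut (lying level over the frame), 1.65 fully open (upright); it stays where it is left (stiff hinge, about 2 N at the bar).
- clamp_hinge (a point): Middle of the lever's hinge line: 75 mm along +x of the socket, 72 mm above the bench; the hinge line runs along the socket's y, axes as the socket's.
- clamp_bar (a point): Middle of the lever's black round cross-bar (handle): 12 mm thick, 175 mm from the hinge line, free between the lever's side arms (8 mm thick, y = +-41 mm). Shut, it lies 72 mm above the bench, 100 mm to the -x side of the socket's origin. Two flat strips of the lever (31 and 119 mm from the hinge) hold the frame down when shut.
- new_frame: Untrimmed grey frame, size and axes as frame, but with two gate stubs (8 x 8 x 10 mm) on one short end (at x = +50 to 58 mm, y = +-15 mm). Starts flat on the bench beyond the socket block, lying crosswise. Seated, it sits flat on the plinth with the boss in its window (3 mm play all round), its underside 45 mm above the bench. Origin: centre of its underside.
- frame: Trimmed grey moulded rectangular frame, 100 (x) x 60 (y) x 18 (z) mm, rails 12 mm wide round a window of 76 x 36 mm. Starts on the socket's plinth around the boss, under the shut lever, overhanging the plinth by 7 mm at either long side. Origin: centre of its underside.
- tote: Blue open box, fixed, 160 x 160 x 60 mm, walls and floor 5 mm. On the other side of the board from the socket block. Origin: centre of its underside.
- pad: Flat black rubber pad on the bench beyond the tote, 90 (x) x 150 (y) x 1 mm, the scraper's place. Origin: its centre.
- scraper: Scraper block: steel foot 36 (x) x 100 (y) x 22 mm with an upright wooden handle plate 22 (x) x 60 (y) mm on top, 74 mm high in all, 0.25 kg. Origin: centre of its underside, z up.
- jar: Lidded glass jar, 70 mm across, 100 mm high; a bystander. Origin: centre of its underside.
- tape: Yellow roll of tape lying flat, 100 mm across, 24 mm high; a bystander. Origin: centre of its underside.
- can: Red can, 66 mm across, 120 mm high; a bystander. Origin: centre of its underside.
- offcut0: Grey plastic sprue offcut, a bar 60 (x) x 10 x 12 mm high with a short side stub (16 mm) at one end; loose on the board; may be absent. Origin: underside, middle of the long bar.
- offcut1: Grey plastic sprue offcut, a bar 60 (x) x 10 x 12 mm high with a short cross-bar (26 mm) at one end; loose on the board; may be absent. Origin: underside, middle of the long bar.
- offcut2: Grey plastic sprue offcut, a bar 60 (x) x 10 x 12 mm high with a short side stub (16 mm) at one end; loose on the board; may be absent. Origin: underside, middle of the long bar.
- offcut3: Grey plastic sprue offcut, a bar 60 (x) x 10 x 12 mm high with a short cross-bar (26 mm) at one end; loose on the board; may be absent. Origin: underside, middle of the long bar.
- offcut4: Grey plastic sprue offcut, a bar 60 (x) x 10 x 12 mm high with a short side stub (16 mm) at one end; loose on the board; may be absent. Origin: underside, middle of the long bar.
- offcut5: Grey plastic sprue offcut, a bar 60 (x) x 10 x 12 mm high with a short cross-bar (26 mm) at one end; loose on the board; may be absent. Origin: underside, middle of the long bar.

How it is judged (in metres and radians):
On the way, in this order (a step that is already met when the one before it is completed fails the run):
1. the clamp lever has been swung open (value of joint clamp above 1.4 rad), for 0.2 s.
2. the trimmed frame lies in the tote, let go (x of frame in the frame of tote between -0.06 and 0.06 m and y of frame in the frame of tote between -0.06 and 0.06 m and height (world z) of frame below 0.035 m and (angle between frame's own z axis and vertical below 0.25 rad or angle between frame's own z axis and vertical above 2.89 rad) and linear speed of frame below 0.03 m/s and contact force between the fingers and frame below 0.2 N), for 0.2 s.
At the end, for the whole second after the job is handed in: Lever shut (within 0.12 rad); trimmed frame flat in the tote; untrimmed frame seated flat on the socket (centre within 7 mm, either way round); every offcut in the trough, below the board's surface; scraper upright, centre within 35 mm of the pad's; all at rest (value of joint clamp below 0.12 rad and x of frame in the frame of tote between -0.06 and 0.06 m and y of frame in the frame of tote between -0.06 and 0.06 m and height (world z) of frame below 0.035 m and (angle between frame's own z axis and vertical below 0.25 rad or angle between frame's own z axis and vertical above 2.89 rad) and linear speed of each of frame, new_frame, offcut0, offcut1, offcut2, offcut3, offcut4, offcut5, scraper below 0.03 m/s and horizontal distance between new_frame and socket below 0.007 m and height (world z) of new_frame between 0.041 and 0.0485 m and angle between new_frame's own z axis and vertical below 0.06 rad and angle between the x axis of new_frame and the x axis of socket, either way round below 0.2 rad and x of offcut0 in the frame of board between -0.24 and -0.118 m and y of offcut0 in the frame of board between -0.108 and 0.108 m and height (world z) of each of offcut0, offcut1, offcut2, offcut3, offcut4, offcut5 below 0.044 m and x of offcut1 in the frame of board between -0.24 and -0.118 m and y of offcut1 in the frame of board between -0.108 and 0.108 m and x of offcut2 in the frame of board between -0.24 and -0.118 m and y of offcut2 in the frame of board between -0.108 and 0.108 m and x of offcut3 in the frame of board between -0.24 and -0.118 m and y of offcut3 in the frame of board between -0.108 and 0.108 m and x of offcut4 in the frame of board between -0.24 and -0.118 m and y of offcut4 in the frame of board between -0.108 and 0.108 m and x of offcut5 in the frame of board between -0.24 and -0.118 m and y of offcut5 in the frame of board between -0.108 and 0.108 m and horizontal distance between scraper and pad below 0.035 m and angle between scraper's own z axis and vertical below 0.12 rad and height (world z) of scraper below 0.008 m); the robot touches nothing.
It fails at once if the gripper touches an offcut (contact force between any of the fingers, the arm and offcut0 above 0.5 N or contact force between any of the fingers, the arm and offcut1 above 0.5 N or contact force between any of the fingers, the arm and offcut2 above 0.5 N or contact force between any of the fingers, the arm and offcut3 above 0.5 N or contact force between any of the fingers, the arm and offcut4 above 0.5 N or contact force between any of the fingers, the arm and offcut5 above 0.5 N).
It fails at once if a bystander is moved by more than 20 mm (distance of any of jar, tape, can from where it was at the start of the episode above 0.02 m).
Of offcut0, offcut1, offcut2, offcut3, offcut4, offcut5 only 3 to 6 are there at a start; the rules pass over those that are not, and their reading is None.
At some moment in a run one of scraper, offcut0, offcut1, offcut2, offcut3, offcut4, offcut5 may be knocked a few centimetres aside while the robot is not near it.
Once in a run the grip may slacken for a moment while it holds something.
It also fails if it takes over 192 s, if anything falls off the work surface, if the arm or the gripper's body presses on something with over 40 N, if the wrist force passes 120 N, or if a joint passes its speed limit or range.

## Working session

There is one attempt and no reset: what is moved stays moved. The work goes in short steps, Python scripts to look and compute and a shell command to move; the robot and the scene stay as the last step left them, time stands still between calls to the robot, and variables do not carry over. Pictures are saved under pics/ and viewed, at most 14 in all, crops included, and the job is handed in when it is done.

```bash
ls; mkdir -p pics
cat > h.py <<'E'
import numpy as np, cv2
from rig import r, vision, workorder
def cap(n,f=None):
    s=r.get_state(); d=vision.capture(n); d['state']=s
    if f: cv2.imwrite(f'pics/{f}.png',d['frame'][:,:,::-1])
    return d
def campose(d):
    K=np.array(d['intrinsics'],float);D=np.array(d['D'],float)
    if 'hand_eye' in d:
        H=np.array(d['hand_eye'],float);R=np.array(d['state']['ee_rot'])
        return K,D,R@H[:3,:3],R@H[:3,3]+np.array(d['state']['eef_pos'])
    R=cv2.Rodrigues(np.array(d['rvec'],float))[0];t=np.array(d['tvec'],float).ravel()
    return K,D,R.T,-R.T@t
def rays(d,uv):
    K,D,R,c=campose(d)
    u=cv2.undistortPoints(np.array(uv,float).reshape(-1,1,2),K,D).reshape(-1,2)
    return c,np.c_[u,np.ones(len(u))]@R.T
def onz(d,uv,z):
    c,v=rays(d,uv); return c+v*((z-c[2])/v[:,2])[:,None]
def proj(d,P):
    K,D,R,c=campose(d)
    q=(np.array(P,float).reshape(-1,3)-c)@R
    return cv2.projectPoints(q,np.zeros(3),np.zeros(3),K,D)[0].reshape(-1,2)
def tri(ds,uvs):
    A=np.zeros((3,3));b=np.zeros(3)
    for d,uv in zip(ds,uvs):
        c,v=rays(d,[uv]);v=v[0]/np.linalg.norm(v[0]);M=np.eye(3)-np.outer(v,v);A+=M;b+=M@c
    return np.linalg.solve(A,b)
E
python3 - <<'E'
from h import *
import pickle
a=cap('scene','scene0');b=cap('top','top0')
pickle.dump((a,b),open('s0.pkl','wb'))
s=r.get_state();print(s)
for d in(a,b):
    K,D,R,c=campose(d);print(K.round(1).tolist(),c.round(),R.round(2).tolist())
E
```

```text
pics
{'t': 0.1, 'joint_pos': array([-1.36548481e+00,  4.94118187e-01,  1.34604851e+00,  1.53655471e-05,
        1.30250223e+00, -9.55320100e-02]), 'dq': array([ 0.00120993, -0.00029714, -0.00108174, -0.0010602 ,  0.00036366,
        0.0006389 ]), 'joint_torque': array([-1.41019409e-03, -8.83589244e+01, -3.84562218e+01, -1.95888119e-04,
        5.27636003e-03,  3.74980721e-05]), 'eef_pos': array([ 185.12830275, -596.62483397,  230.76865981]), 'ee_rot': array([[ 9.55088092e-01,  2.96321943e-01, -2.04917035e-04],
       [ 2.96321990e-01, -9.55087515e-01,  1.05668732e-03],
       [ 1.17405939e-04, -1.06995090e-03, -9.99999421e-01]]), 'contact_force': array([ 0.47430404, -0.00301512,  0.2453107 ]), 'moment': array([-0.04746551, -0.01156605,  0.00285446]), 'grip_force': 0.0, 'width': 1.0006949611100364}
[[495.7, 0.0, 248.9], [0.0, 495.7, 199.4], [0.0, 0.0, 1.0]] [ 967.  515. 1084.] [[-0.79, 0.5, -0.35], [0.61, 0.66, -0.44], [0.02, -0.56, -0.83]]
[[378.3, 0.0, 252.2], [0.0, 378.3, 197.5], [0.0, 0.0, 1.0]] [ 344.   27. 1185.] [[-0.0, -0.98, 0.19], [-1.0, -0.0, -0.03], [0.03, -0.19, -0.98]]
```

Run:
```python
import cv2
for n in('scene0','top0'):
    cv2.imwrite(f'pics/{n}b.png',cv2.resize(cv2.imread(f'pics/{n}.png'),(800,600),interpolation=cv2.INTER_CUBIC))
```

```text
(no output)
```

View pics/top0b.png

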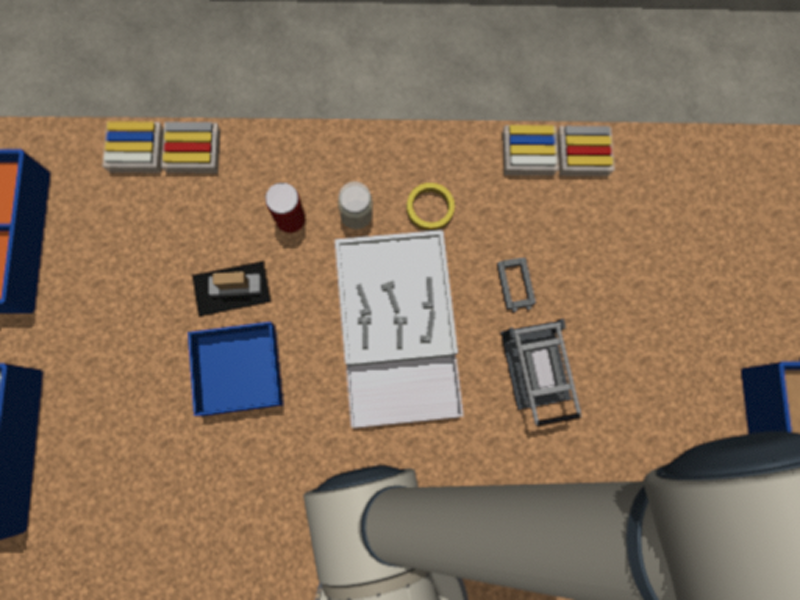

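View pics/scene0b.png

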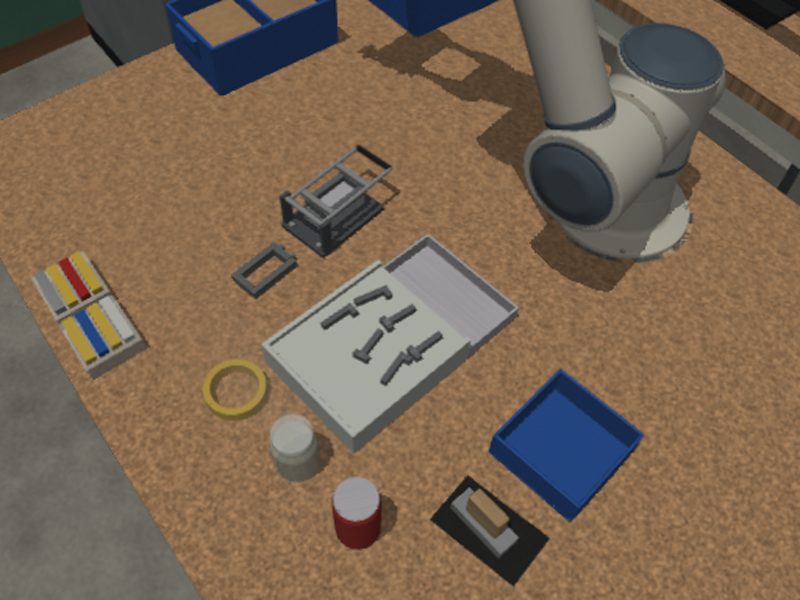

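Run:
```python
from h import *
import pickle
a,b=pickle.load(open('s0.pkl','rb'))
S=lambda l:(np.array(l,float)+.5)*.64-.5
def show(n,top,sc=None,z=0):
    o=[n,'top@z%d'%z,onz(b,S([top]),z)[0].round()[:2].tolist()]
    if sc: o+=['sc',onz(a,S([sc]),z)[0].round()[:2].tolist(),'tri',tri([b,a],[S(top),S(sc)]).round().tolist()]
    print(*o)
show('board farL',(335,240),(354,433),58)
show('board farR',(442,232),(265,345),58)
show('board nearR',(456,353),(380,265),58)
show('board nearL',(347,362),(469,342),58)
show('trough NL',(353,427),(517,308),30)
show('trough NR',(460,416),(429,237),30)
show('bar R',(578,416),(357,150),72)
show('bar L',(540,423),(390,166),72)
show('nf FL',(500,263),(236,274),18)
show('nf FR',(523,259),(256,293),18)
show('nf NR',(534,306),(296,261),18)
show('nf NL',(511,310),(276,246),18)
show('tote NL',(195,414),(637,437),60)
show('tote NR',(281,405),(561,374),60)
show('tote FL',(190,332),(571,512),60)
show('tote FR',(273,324),(492,440),60)
show('pad',(193,274),(515,582),0)
show('pad',(264,264),(432,518),0)
show('pad',(270,301),(466,478),0)
show('pad',(198,313),(547,538),0)
show('handle',(229,279),(487,511),74)
show('ear1',(510,330),(286,197),80)
show('ear2',(562,321),(327,217),80)
show('can',(283,195),(357,497),120)
show('jar',(354,193),(292,433),100)
show('tape',(430,206),(235,389),20)
```

```text
board farL top@z58 [703.0, 112.0] sc [699.0, 108.0] tri [701.0, 111.0, 66.0]
board farR top@z58 [721.0, -102.0] sc [721.0, -97.0] tri [721.0, -101.0, 55.0]
board nearR top@z58 [478.0, -124.0] sc [483.0, -115.0] tri [478.0, -124.0, 47.0]
board nearL top@z58 [461.0, 85.0] sc [463.0, 90.0] tri [461.0, 86.0, 52.0]
trough NL top@z30 [339.0, 73.0] sc [341.0, 76.0] tri [339.0, 74.0, 26.0]
trough NR top@z30 [359.0, -133.0] sc [362.0, -131.0] tri [360.0, -133.0, 25.0]
bar R top@z72 [358.0, -349.0] sc [361.0, -348.0] tri [358.0, -350.0, 68.0]
bar L top@z72 [345.0, -276.0] sc [337.0, -278.0] tri [344.0, -272.0, 82.0]
nf FL top@z18 [669.0, -224.0] sc [675.0, -274.0] tri [673.0, -231.0, 52.0]
nf FR top@z18 [678.0, -272.0] sc [668.0, -218.0] tri [671.0, -261.0, -11.0]
nf NR top@z18 [579.0, -290.0] sc [576.0, -235.0] tri [572.0, -282.0, -19.0]
nf NL top@z18 [570.0, -243.0] sc [586.0, -284.0] tri [581.0, -254.0, 35.0]
tote NL top@z60 [364.0, 366.0] sc [373.0, 366.0] tri [366.0, 366.0, 51.0]
tote NR top@z60 [380.0, 207.0] sc [388.0, 220.0] tri [379.0, 212.0, 41.0]
tote FL top@z60 [518.0, 385.0] sc [532.0, 387.0] tri [523.0, 388.0, 43.0]
tote FR top@z60 [534.0, 228.0] sc [547.0, 238.0] tri [538.0, 232.0, 38.0]
pad top@z0 [648.0, 405.0] sc [640.0, 405.0] tri [644.0, 404.0, 9.0]
pad top@z0 [670.0, 261.0] sc [673.0, 262.0] tri [672.0, 262.0, -5.0]
pad top@z0 [592.0, 246.0] sc [594.0, 245.0] tri [593.0, 245.0, -2.0]
pad top@z0 [566.0, 390.0] sc [561.0, 387.0] tri [565.0, 387.0, 9.0]
handle top@z74 [619.0, 312.0] sc [628.0, 317.0] tri [623.0, 315.0, 61.0]
ear1 top@z80 [520.0, -225.0] sc [534.0, -321.0] tri [538.0, -239.0, 138.0]
ear2 top@z80 [537.0, -326.0] sc [503.0, -239.0] tri [514.0, -292.0, 69.0]
can top@z120 [772.0, 207.0] sc [766.0, 209.0] tri [768.0, 208.0, 125.0]
jar top@z100 [785.0, 73.0] sc [779.0, 72.0] tri [781.0, 74.0, 107.0]
tape top@z20 [791.0, -82.0] sc [793.0, -80.0] tri [792.0, -82.0, 15.0]
```

```bash
python3 -m creep '[[[0,30,-15,-15,0,0,0],[0,44,-22,-21,0,0,0],[0,44,-22,-21,0,0,0],[0,44,-22,-21,0,0,0],[0,44,-22,-21,0,0,0],[0,44,-22,-21,0,0,0],[0,44,-22,-21,0,0,0],[0,44,-22,-21,0,0,0]]]'
python3 -m creep '[[[0,20,-10,-8,0,0,0],[0,0,0,0,0,0,0.1],[0,0,0,0,0,0,0],[0,0,0,0,0,0,0]]]'
cat >> h.py <<'E'
def pose():
    s=r.get_state();R=np.array(s['ee_rot']);p=np.array(s['eef_pos'])
    print('t',round(s['t'],2),'tcp',p.round(1),'yaw',round(np.arctan2(R[1,0],R[0,0]),4),'tilt',R[:2,2].round(4),'F',np.array(s['contact_force']).round(1),'w',round(s['width'],3),'g',round(s['grip_force'],1),'j6',round(s['joint_pos'][5],2))
    return p,R
def to(T,yaw=None):
    "shift (tool axes, after turning to yaw) and turn to reach T"
    p,R=pose();y0=np.arctan2(R[1,0],R[0,0]);y=y0 if yaw is None else yaw
    d=np.array(T,float)-p;x=np.array([np.cos(y),np.sin(y)]);yy=np.array([np.sin(y),-np.cos(y)])
    print('turn z %.4f then shift %.1f %.1f %.1f'%((y0-y+np.pi)%(2*np.pi)-np.pi,d[:2]@x,d[:2]@yy,-d[2]),'dist',np.linalg.norm(d).round(0))
def big(f): cv2.imwrite(f'pics/{f}b.png',cv2.resize(cv2.imread(f'pics/{f}.png'),(800,600),interpolation=cv2.INTER_CUBIC))
E
python3 - <<'E'
from h import *
import pickle
p,R=pose();d=cap('wrist','w1');pickle.dump(d,open('w1.pkl','wb'));big('w1')
K,D,Rc,c=campose(d);print(c.round(),Rc.round(2).tolist(),K[0,0],np.array(d['hand_eye']).round(2).tolist())
E
```

```text
t: 0.9
eef_pos: [442.7, -349.2, 384.4]
ee_rot: [[0.955, 0.296, -0.0], [0.296, -0.955, 0.0], [-0.0, -0.0, -1.0]]
contact_force: [1.9, -1.6, -0.2]
width: 0.997
grip_force: 0.0
t: 1.3
eef_pos: [457.6, -335.5, 391.3]
ee_rot: [[0.979, 0.202, -0.001], [0.202, -0.979, 0.0], [-0.001, -0.001, -1.0]]
contact_force: [0.0, -0.8, -0.0]
width: 1.001
grip_force: 0.0
t 1.3 tcp [ 457.6 -335.5  391.3] yaw 0.2032 tilt [-0.0007  0.0005] F [ 0.  -0.8 -0. ] w 1.001 g 0.0 j6 0.63
[ 528. -320.  534.] [[0.2, -0.94, -0.28], [-0.98, -0.19, -0.06], [0.0, 0.28, -0.96]] 295.2355278413639 [[0.0, -0.96, -0.28, 72.19], [1.0, 0.0, 0.0, -0.95], [-0.0, -0.28, 0.96, -142.88], [0.0, 0.0, 0.0, 1.0]]
```

View pics/w1b.png

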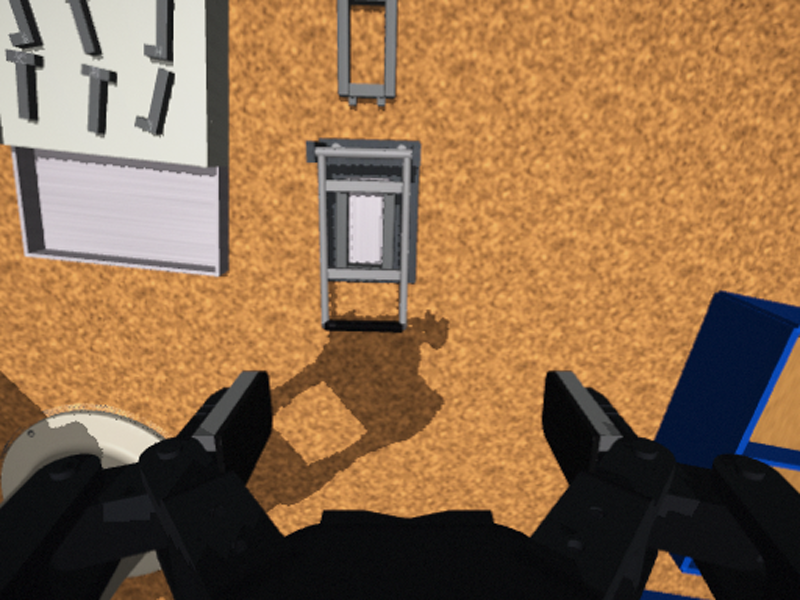

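Run:
```python
from h import *
import pickle
d=pickle.load(open('w1.pkl','rb'));a,b=pickle.load(open('s0.pkl','rb'))
S=lambda l:(np.array(l,float)+.5)*.64-.5
P=onz(d,S([(324,327),(405,327),(321,153),(412,153)]),72);print(P.round(1))
bar=P[:2].mean(0);h=P[2:].mean(0);v=(h-bar)[:2];print('bar',bar.round(1),'hinge',h.round(1),'len',np.linalg.norm(v),'yaw',np.arctan2(v[1],v[0]))
w=P[0]-P[1];print('yaw from bar',np.arctan2(w[1],w[0])-np.pi/2, np.linalg.norm(w))
print('tri bar w1+top', tri([d,b],[S((364.5,327)),S((559,420))]).round(1),'w1+scene',tri([d,a],[S((364.5,327)),S((374,158))]).round(1))
F=onz(d,S([(333,262),(397,262),(336,192),(397,192)]),63);print('frame',F.round(1))
N=onz(d,S([(338,97),(396,98),(340,0),(396,0)]),18);print('nf',N.round(1))
to([bar[0],bar[1],160],1.77)
```

```text
[[ 339.4 -269.    72. ]
 [ 356.9 -353.8   72. ]
 [ 514.8 -239.1   72. ]
 [ 532.4 -324.5   72. ]]
bar [ 348.1 -311.4   72. ] hinge [ 523.6 -281.8   72. ] len 177.95944441640532 yaw 0.16728342026242166
yaw from bar 0.20398155084740432 86.52128291943067
tri bar w1+top [ 350.5 -311.1   77. ] w1+scene [ 348.5 -311.4   72.9]
frame [[ 409.2 -266.2   63. ]
 [ 422.7 -331.7   63. ]
 [ 480.6 -257.8   63. ]
 [ 492.9 -317.6   63. ]]
nf [[ 571.8 -238.4   18. ]
 [ 583.  -297.5   18. ]
 [ 659.6 -226.    18. ]
 [ 670.8 -280.    18. ]]
t 1.35 tcp [ 457.4 -335.7  391.3] yaw 0.2026 tilt [-0.0007  0.0005] F [-0.4 -0.6 -0.9] w 0.996 g 0.0 j6 0.63
turn z -1.5674 then shift 45.4 -102.3 231.3 dist 257.0
```

```bash
python3 -m creep '[[[0.5,0,0,0,0,0,-0.14],[0.5,0,0,0,0,0,-0.14],[0.5,0,0,0,0,0,-0.14],[0.5,0,0,0,0,0,-0.14],[0.5,0,0,0,0,0,-0.14],[0.5,0,0,0,0,0,-0.14],[0.5,0,0,0,0,0,-0.14],[0.5,0,0,0,0,0,-0.14]]]' >/dev/null
python3 -m creep '[[[0.5,0,0,0,0,0,-0.14],[0.5,0,0,0,0,0,-0.14],[0.5,0,0,0,0,0,-0.15],[0.5,10,-24,35,0,0,0],[0.5,10,-24,35,0,0,0],[0.5,10,-24,35,0,0,0],[0.5,10,-20,35,0,0,0],[0.5,5,-10,35,0,0,0]]]'
python3 -m creep '[[[0.5,0,0,35,0,0,0],[0.5,0,0,20,0,0,0],[0.5,0,0,0,0,0,0],[0.5,0,0,0,0,0,0]]]' >/dev/null
python3 - <<'E'
from h import *
to([348.5,-311.5,55],1.765)
d=cap('wrist','w2');big('w2');import pickle;pickle.dump(d,open('w2.pkl','wb'))
print(proj(d,[348.5,-311.5,72])/.64)
E
```

```text
t: 2.95
eef_pos: [347.2, -308.9, 215.5]
ee_rot: [[-0.18, 0.984, -0.0], [0.984, 0.18, 0.0], [0.0, -0.0, -1.0]]
contact_force: [0.1, -0.4, -1.1]
width: 0.502
grip_force: 0.0
t 3.35 tcp [ 349.3 -309.8  162.1] yaw 1.7511 tilt [-0.0003  0.0003] F [-0.2 -0.6  0.3] w 0.497 g 0.0 j6 -1.03
turn z -0.0139 then shift -1.5 -1.1 107.1 dist 107.0
[[404.54338693 303.26107548]]
```

View pics/w2b.png

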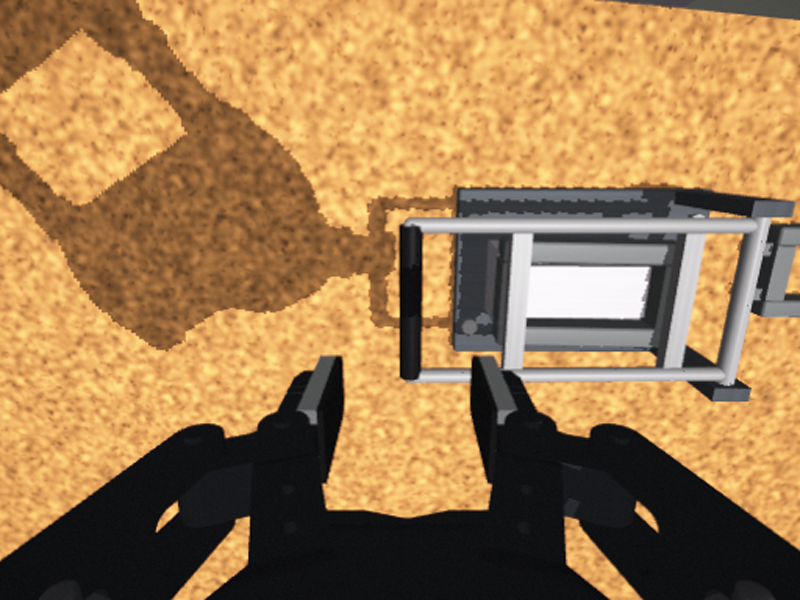

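```bash
python3 -m creep '[[[0.5,-1,2,36,0,0,0],[0.5,0,0,36,0,0,0],[0.5,0,0,25,0,0,0],[0.5,0,0,10,0,0,0],[1,0,0,0,0,0,0],[1,0,0,0,0,0,0],[1,0,0,0,0,0,0],[1,0,0,0,0,0,0]]]'
python3 -m creep '[[[1,0,0,0,0,0,0],[1,0,0,0,0,0,0],[1,0,0,0,0,0,0]]]'
python3 - <<'E'
from h import *
pose()
E
```

```text
t: 4.2
eef_pos: [351.5, -310.8, 56.1]
ee_rot: [[-0.179, 0.984, 0.0], [0.984, 0.179, -0.002], [-0.002, 0.0, -1.0]]
contact_force: [-7.8, -4.3, -1.1]
width: 0.116
grip_force: 58.4
t: 4.5
eef_pos: [351.5, -310.8, 56.1]
ee_rot: [[-0.179, 0.984, 0.0], [0.984, 0.179, -0.002], [-0.002, 0.0, -1.0]]
contact_force: [-8.8, -5.0, -2.3]
width: 0.118
grip_force: 58.4
t 4.5 tcp [ 351.5 -310.8   56.1] yaw 1.7511 tilt [ 0.0004 -0.0016] F [-8.8 -5.  -2.3] w 0.118 g 58.4 j6 -1.03
```

```bash
python3 -m creep '[[[1,0,1.1,-19.2,0,0,0],[1,0,3.2,-19,0,0,0],[1,0,5.2,-18.5,0,0,0],[1,0,7.2,-17.8,0,0,0],[1,0,9.2,-16.9,0,0,0],[1,0,10.9,-15.8,0,0,0],[1,0,12.6,-14.5,0,0,0],[1,0,14.1,-13.1,0,0,0]]]'
python3 -m creep '[[[1,0,15.5,-11.4,0,0,0],[1,0,16.6,-9.7,0,0,0],[1,0,17.6,-7.8,0,0,0],[1,0,18.4,-5.8,0,0,0],[1,0,18.9,-3.7,0,0,0],[1,0,19.2,-1.6,0,0,0],[1,0,15,0,0,0,0],[1,0,0,0,0,0,0]]]'
python3 - <<'E'
from h import *
pose()
E
```

```text
t: 5.3
eef_pos: [413.9, -299.5, 192.3]
ee_rot: [[-0.179, 0.984, 0.0], [0.984, 0.179, -0.003], [-0.003, -0.0, -1.0]]
contact_force: [-3.8, -7.3, -1.5]
width: 0.114
grip_force: 58.3
t: 6.1
eef_pos: [535.7, -277.4, 232.6]
ee_rot: [[-0.18, 0.984, 0.005], [0.984, 0.18, -0.003], [-0.004, 0.004, -1.0]]
contact_force: [1.6, -0.9, 12.0]
width: 0.112
grip_force: 60.5
t 6.1 tcp [ 535.7 -277.4  232.6] yaw 1.7518 tilt [ 0.0048 -0.0031] F [ 1.6 -0.9 12. ] w 0.112 g 60.5 j6 -0.76
```

```bash
python3 -m creep '[[[0.5,0,0,0,0,0,0],[0.5,0,0,0,0,0,0],[0.5,0,0,0,0,0,0],[0.5,0,0,-15,0,0,0],[0.5,0,0,-35,0,0,0],[0.3,0,0,-35,0,0,0],[0,0,-30,-20,0,0,0],[0,2,-40,0,0,0,0]]]'
python3 -m creep '[[[0,0,-40,0,0,0,0],[0,0,-28,0,0,0,0],[0,0,0,0,0,0,0.14],[0,0,0,0,0,0,0.145],[0,0,0,0,0,0,0.145],[0,0,0,0,0,0,0.145],[0,0,0,0,0,0,0.145],[0,0,0,0,0,0,0.145]]]' >/dev/null
python3 -m creep '[[[0,0,0,0,0,0,0.145],[0,0,0,0,0,0,0.145],[0,0,0,0,0,0,0.145],[0,0,0,0,0,0,0.145],[0,0,0,20,0,0,0.125],[0,0,0,20,0,0,0],[0,0,0,0,0,0,0],[0,0,0,0,0,0,0]]]' >/dev/null
python3 - <<'E'
from h import *
import pickle
pose();d=cap('wrist','w3');big('w3');b=cap('top','top3');pickle.dump((d,b),open('w3.pkl','wb'))
E
```

```text
t: 6.9
eef_pos: [464.9, -288.2, 337.4]
ee_rot: [[-0.18, 0.984, 0.004], [0.984, 0.18, -0.003], [-0.004, 0.004, -1.0]]
contact_force: [0.4, -1.2, -0.7]
width: 0.976
grip_force: 0.0
t 8.5 tcp [ 397.1 -299.7  295. ] yaw 0.1813 tilt [-0.0002  0.0002] F [-0.1 -0.5  0.5] w 0.999 g 0.0 j6 0.62
```

View pics/w3b.png

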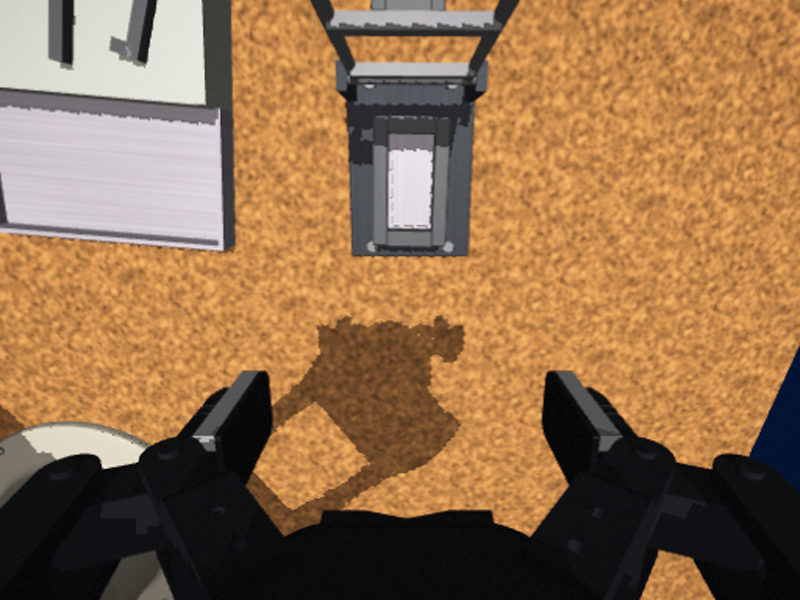

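Run:
```python
from h import *
import pickle
d,b=pickle.load(open('w3.pkl','rb'))
S=lambda l:(np.array(l,float)+.5)*.64-.5
F=onz(d,S([(375,245),(446,246),(373,117),(449.5,117)]),63);print('frame',F.round(1).tolist(),F.mean(0).round(1))
m=(F[2:].mean(0)-F[:2].mean(0));print('yaw',np.arctan2(m[1],m[0]),np.linalg.norm(m),np.linalg.norm(F[0]-F[1]),np.linalg.norm(F[2]-F[3]))
B=onz(d,S([(352,255),(468,255)]),12);print('base near',B.round(1).tolist(),B.mean(0).round(1))
w=B[0]-B[1];print(np.linalg.norm(w),np.arctan2(w[1],w[0])-np.pi/2)
bo=onz(d,S([(389,229),(432,229)]),53);print('boss near',bo.round(1).tolist())
x=np.array([np.cos(.18),np.sin(.18),0])
print('origin est from bar', np.array([351,-311,0])+100*x, 'base',B.mean(0)+80*x,'boss',bo.mean(0)+35*x,'frame near',F[:2].mean(0)+50*x)
g=cv2.imread('pics/w3.png');cv2.imwrite('pics/w3c.png',cv2.resize(g[60:175,205:330],None,fx=5,fy=5,interpolation=cv2.INTER_CUBIC))
```

```text
frame [[394.8, -273.0, 63.0], [404.6, -330.6, 63.0], [491.9, -255.5, 63.0], [502.5, -312.8, 63.0]] [ 448.4 -293.    63. ]
yaw 0.17873537378495064 99.072489985483 58.39727321033682 58.278966815895124
base near [[371.6, -251.5, 12.0], [391.3, -358.8, 12.0]] [ 381.4 -305.2   12. ]
109.02245382896601 0.18195843332758876
boss near [[408.3, -282.0, 53.0], [414.8, -317.3, 53.0]]
origin est from bar [ 449.38436928 -293.09704266    0.        ] base [ 460.14962509 -290.82977272   12.        ] boss [ 446.01616828 -293.37963342   53.        ] frame near [ 448.8782387  -292.83648645   63.        ]
```

View pics/w3c.png

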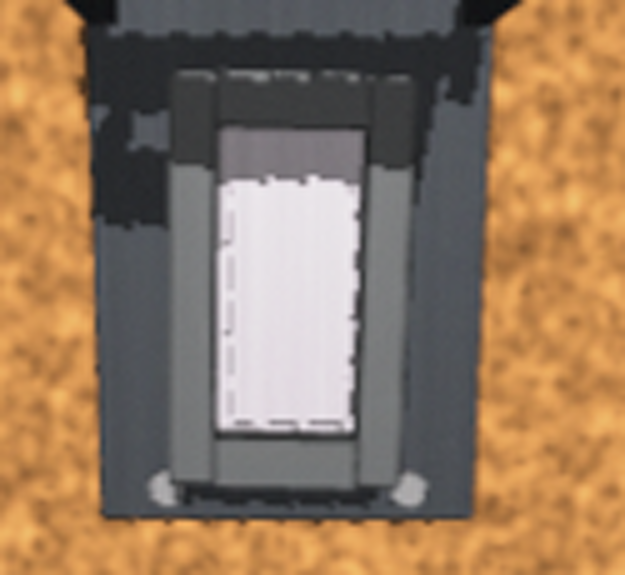

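```bash
python3 -m creep '[[[0,12,1,20,0,0,0],[0,13,1,40,0,0,0],[0,12,1,40,0,0,0],[0,0,0,40,0,0,0],[0,0,0,40,0,0,0],[0,0,0,35,0,0,0],[0,0,0,25,0,0,0],[0,0,0,13,0,0,0]]]'
python3 -m creep '[[[0,0,0,0,0,0,0],[1,0,0,0,0,0,0],[1,0,0,0,0,0,0],[1,0,0,0,0,0,0],[1,0,0,0,0,0,0],[1,0,0,0,0,0,0]]]'
python3 - <<'E'
from h import *
import pickle
pose();d=cap('wrist','w4');big('w4');pickle.dump(d,open('w4.pkl','wb'))
E
```

```text
t: 9.4
eef_pos: [434.1, -296.0, 40.1]
ee_rot: [[0.984, 0.18, -0.001], [0.18, -0.984, 0.001], [-0.001, -0.001, -1.0]]
contact_force: [1.1, 0.6, 0.6]
width: 1.004
grip_force: 0.0
t: 10.0
eef_pos: [434.8, -296.6, 43.0]
ee_rot: [[0.984, 0.18, 0.002], [0.18, -0.984, -0.002], [0.002, 0.002, -1.0]]
contact_force: [-0.4, 0.2, 6.6]
width: 0.686
grip_force: 63.8
t 10.0 tcp [ 434.8 -296.6   43. ] yaw 0.1808 tilt [ 0.0019 -0.0017] F [-0.4  0.2  6.6] w 0.686 g 63.8 j6 0.68
```

View pics/w4b.png

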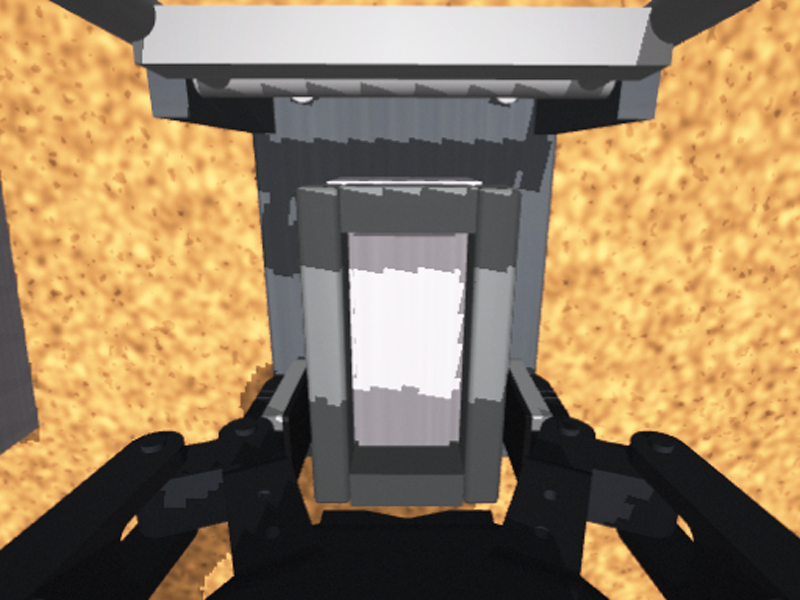

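```bash
python3 -m creep '[[[1,0,0,-8,0,0,0],[1,0,0,-12,0,0,0],[1,-8,0,-20,0,0,0],[1,-12,0,-30,0,0,0],[1,0,0,-35,0,0,0],[1,0,0,-30,0,0,0],[1,8,-44,0,0,0,-0.135],[1,14,-43,0,0,0,-0.135]]]'
python3 -m creep '[[[1,20,-40,0,0,0,-0.135],[1,25,-37,0,0,0,-0.135],[1,30,-34,0,0,0,-0.135],[1,34,-29,0,0,0,-0.135],[1,37,-24,0,0,0,-0.135],[1,40,-19,0,0,0,-0.135],[1,43,-14,0,0,0,-0.135],[1,44,-8,0,0,0,-0.135]]]'
python3 -m creep '[[[1,40,-2,0,0,0,-0.135],[1,30,0,0,0,0,0],[1,0,0,0,0,0,0],[1,0,0,0,0,0,0]]]' >/dev/null
python3 - <<'E'
from h import *
to([452.4,283.5,120],1.67)
import pickle
d=cap('wrist','w5');pickle.dump(d,open('w5.pkl','wb'));big('w5')
E
```

```text
t: 10.85
eef_pos: [414.8, -209.7, 178.6]
ee_rot: [[0.899, 0.438, 0.003], [0.438, -0.899, -0.002], [0.002, 0.003, -1.0]]
contact_force: [0.7, 0.7, -0.9]
width: 0.682
grip_force: 64.9
t: 11.65
eef_pos: [415.4, 150.0, 177.9]
ee_rot: [[0.034, 0.999, 0.002], [0.999, -0.034, 0.0], [0.0, 0.002, -1.0]]
contact_force: [-0.1, -0.6, -0.8]
width: 0.691
grip_force: 64.9
t 12.05 tcp [412.2 218.3 177.4] yaw 1.6673 tilt [0.0009 0.0002] F [-0.8 -0.7 -1. ] w 0.688 g 64.9 j6 0.26
turn z -0.0027 then shift 60.9 46.4 57.4 dist 96.0
```

View pics/w5b.png

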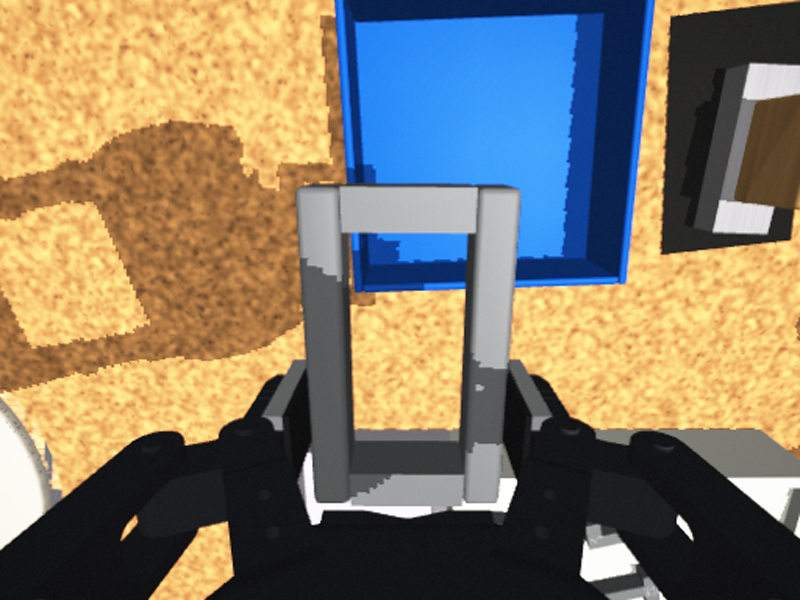

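Run:
```python
from h import *
import pickle
d=pickle.load(open('w5.pkl','rb'))
S=lambda l:(np.array(l,float)+.5)*.64-.5
P=onz(d,S([(355,293),(628,284),(337,2),(654,2)]),60);print(P.round(1).tolist())
v=P[1]-P[0];y=np.arctan2(v[1],v[0]);print(y,np.linalg.norm(v)); n=np.array([-np.sin(y),np.cos(y),0]);c=P[:2].mean(0)+80*n;print('tote c',c)
x=np.array([np.cos(y+np.pi/2),np.sin(y+np.pi/2),0])
to((c-14.5*x)*[1,1,0]+[0,0,10],y+np.pi/2)
```

```text
[[382.3, 211.6, 60.0], [541.1, 232.6, 60.0], [363.5, 361.1, 60.0], [520.3, 376.6, 60.0]]
0.13159843009600364 160.12235723082463
tote c [451.18610251 301.39020848  60.        ]
t 12.1 tcp [412.3 217.7 177.2] yaw 1.6661 tilt [0.0006 0.    ] F [ 0.3 -0.2 -0.9] w 0.684 g 64.9 j6 0.26
turn z -0.0363 then shift 63.4 49.5 167.2 dist 186.0
```

```bash
python3 -m creep '[[[1,20,16,0,0,0,-0.036],[1,25,20,0,0,0,0],[1,18,13.5,20,0,0,0],[1,0,0,40,0,0,0],[1,0,0,40,0,0,0],[1,0,0,35,0,0,0],[1,0,0,25,0,0,0],[1,0,0,12,0,0,0]]]'
python3 -m creep '[[[1,0,0,0,0,0,0],[0.2,0,0,0,0,0,0],[0.2,0,0,0,0,0,0],[0.2,0,0,0,0,0,0],[0.2,0,0,-10,0,0,0],[0.2,0,0,-25,0,0,0],[0.2,0,0,-40,0,0,0],[0.1,0,0,-40,0,0,0]]]'
python3 -m creep '[[[0,0,0,-40,0,0,0],[0,0,0,-30,0,0,0],[0,0,0,0,0,0,0]]]'
python3 - <<'E'
from h import *
import pickle
pose();d=cap('wrist','w6');pickle.dump(d,open('w6.pkl','wb'));big('w6')
E
```

```text
t: 12.9
eef_pos: [453.6, 284.8, 3.0]
ee_rot: [[-0.129, 0.992, -0.002], [0.992, 0.129, -0.001], [-0.001, -0.002, -1.0]]
contact_force: [-2.0, -2.0, 22.7]
width: 0.685
grip_force: 68.1
t: 13.7
eef_pos: [453.6, 286.2, 121.5]
ee_rot: [[-0.131, 0.991, -0.0], [0.991, 0.131, -0.0], [-0.0, -0.0, -1.0]]
contact_force: [0.2, 1.0, 0.3]
width: 0.898
grip_force: 0.0
t: 14.0
eef_pos: [455.7, 287.3, 194.5]
ee_rot: [[-0.131, 0.991, 0.007], [0.991, 0.131, 0.003], [0.002, 0.007, -1.0]]
contact_force: [1.1, 0.3, -1.0]
width: 0.997
grip_force: 0.0
t 14.0 tcp [455.7 287.3 194.5] yaw 1.702 tilt [0.0068 0.0033] F [ 1.1  0.3 -1. ] w 0.997 g 0.0 j6 0.32
```

View pics/w6b.png

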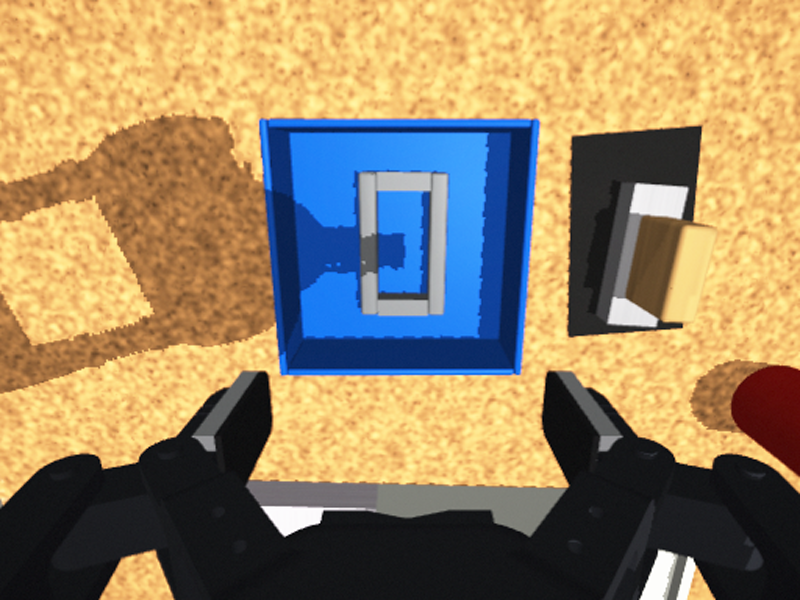

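Run:
```python
from h import *
import pickle
d=pickle.load(open('w6.pkl','rb'));a,b=pickle.load(open('s0.pkl','rb'))
S=lambda l:(np.array(l,float)+.5)*.64-.5
H=onz(d,S([(684,222),(716,229),(694,321),(664,320)]),74);print('handle top',H.round(1).tolist(),H.mean(0).round(1))
v=(H[0]+H[1]-H[2]-H[3])/2;print('len',np.linalg.norm(v),'yaw',np.arctan2(v[1],v[0])-np.pi/2)
Fo=onz(d,S([(635,182),(690,188),(616,324)]),22);print('foot',Fo.round(1).tolist());v=Fo[0]-Fo[2];print(np.linalg.norm(v),np.arctan2(v[1],v[0])-np.pi/2)
P=onz(d,S([(571,137),(701,126),(569,336)]),0);print('pad',P.round(1).tolist(),'c',((P[1]+P[2])/2).round(1));v=P[0]-P[2];print(np.linalg.norm(v),np.arctan2(v[1],v[0])-np.pi/2)
print('pad c top/scene',onz(b,S([(193,274),(264,264),(270,301),(198,313)]),0).mean(0).round(1),onz(a,S([(515,582),(432,518),(466,478),(547,538)]),0).mean(0).round(1))
print('handle tri',tri([d,b],[S((689.5,273)),S((229,279))]).round(1),tri([d,a],[S((689.5,273)),S((487,510))]).round(1))
# board
for n,pt in(('top',[(335,240),(442,232),(456,353),(347,362)]),):
    B=onz(b,S(pt),58);print('board',B.round(1).tolist())
```

```text
handle top [[609.0, 345.6, 74.0], [628.6, 344.2, 74.0], [633.1, 288.1, 74.0], [614.7, 286.3, 74.0]] [621.3 316.1  74. ]
len 57.90303822668228 yaw 0.08893986126333742
foot [[600.6, 364.4, 22.0], [638.5, 365.5, 22.0], [614.0, 264.4, 22.0]]
100.93296681237403 0.13363111709828557
pad [[558.8, 388.5, -0.0], [646.9, 407.7, 0.0], [591.6, 243.2, 0.0]] c [619.2 325.4   0. ]
148.9616461292864 0.2214968957044423
pad c top/scene [618.9 325.6   0. ] [617.2 324.6   0. ]
handle tri [621.7 314.9  70.3] [625.  315.5  68.4]
board [[703.4, 111.6, 58.0], [721.3, -101.6, 58.0], [478.3, -123.9, 58.0], [461.1, 84.9, 58.0]]
```

```bash
python3 -m creep '[[[0,2,20,0,0,0,0.032],[0,2,40,0,0,0,0],[0,2,40,10,0,0,0],[0,2,40,30,0,0,0],[0,2,22,40,0,0,0],[0,2,6,40,0,0,0],[0,0,0,25,0,0,0],[0,0,0,10,0,0,0]]]'
python3 -m creep '[[[0,0,0,0,0,0,0],[0,0,0,0,0,0,0]]]' >/dev/null
python3 - <<'E'
from h import *
to([621.5,316,32],1.67)
d=cap('wrist','w7');import pickle;pickle.dump(d,open('w7.pkl','wb'));big('w7')
E
```

```text
t: 14.85
eef_pos: [617.7, 314.6, 30.7]
ee_rot: [[-0.099, 0.995, -0.005], [0.995, 0.099, -0.002], [-0.002, -0.006, -1.0]]
contact_force: [-0.9, 0.4, 0.1]
width: 1.003
grip_force: 0.0
t 15.05 tcp [620.2 315.8  35.7] yaw 1.6699 tilt [0.0011 0.0004] F [0.  0.5 1. ] w 1.0 g 0.0 j6 0.29
turn z -0.0001 then shift 0.1 1.3 3.7 dist 4.0
```

View pics/w7b.png

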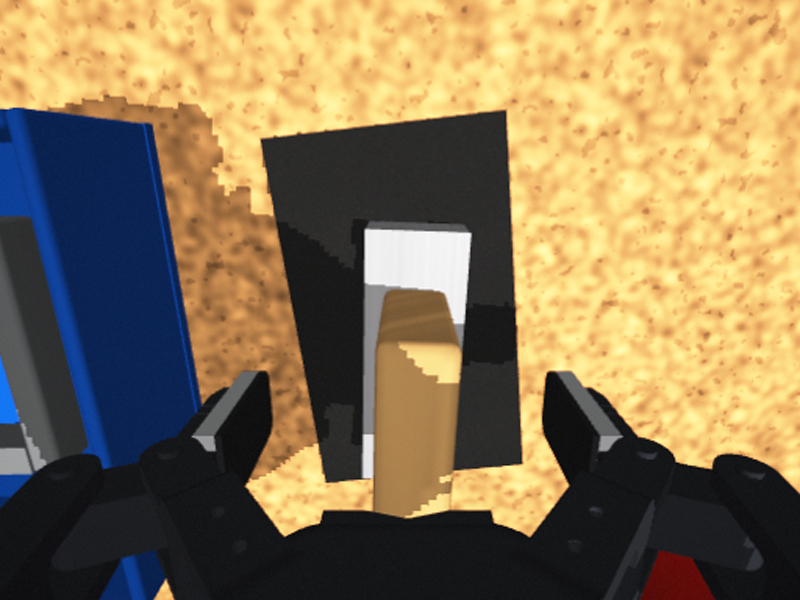

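```bash
python3 -m creep '[[[0,0,1,3,0,0,0],[0,0,0,0,0,0,0],[1,0,0,0,0,0,0],[1,0,0,0,0,0,0],[1,0,0,0,0,0,0],[1,0,0,0,0,0,0],[1,0,0,0,0,0,0],[1,0,0,0,0,0,0]]]'
python3 -m creep '[[[1,0,0,-10,0,0,0],[1,0,0,-20,0,0,0],[1,0,0,-35,0,0,0],[1,0,0,-40,0,0,0],[1,0,0,-40,0,0,0],[1,-20,0,-40,0,0,0],[1,-40,0,-40,0,0,0],[1,-45,-3,-30,0,0,0]]]'
python3 -m creep '[[[1,-45,-3,0,0,0,0],[1,-45,-3,0,0,0,0],[1,-45,-3,0,0,0,0],[1,-45,-3,0,0,0,0],[1,-45,-3,0,0,0,0],[1,-45,-3,0,0,0,0],[1,-45,-3,0,0,0,0],[1,-25,-3,0,0,0,0]]]' >/dev/null
python3 -m creep '[[[1,0,0,0,0,0,0],[1,0,0,0,0,0,0]]]'
python3 - <<'E'
from h import *
import pickle
pose();d=cap('wrist','w8');pickle.dump(d,open('w8.pkl','wb'));big('w8')
E
```

```text
t: 15.9
eef_pos: [620.9, 315.7, 31.6]
ee_rot: [[-0.099, 0.995, 0.0], [0.995, 0.099, 0.0], [0.0, 0.0, -1.0]]
contact_force: [0.4, -0.6, 1.7]
width: 0.252
grip_force: 61.1
t: 16.7
eef_pos: [627.7, 218.8, 282.5]
ee_rot: [[-0.101, 0.995, 0.002], [0.995, 0.101, 0.001], [0.0, 0.002, -1.0]]
contact_force: [1.4, -0.3, -3.1]
width: 0.252
grip_force: 60.5
t: 17.7
eef_pos: [637.1, -121.9, 279.8]
ee_rot: [[-0.098, 0.995, -0.0], [0.995, 0.098, 0.0], [0.0, -0.0, -1.0]]
contact_force: [-0.5, 0.2, -2.9]
width: 0.252
grip_force: 60.6
t 17.7 tcp [ 637.1 -121.9  279.8] yaw 1.6687 tilt [-0.0003  0.0004] F [-0.5  0.2 -2.9] w 0.252 g 60.6 j6 -0.38
```

View pics/w8b.png

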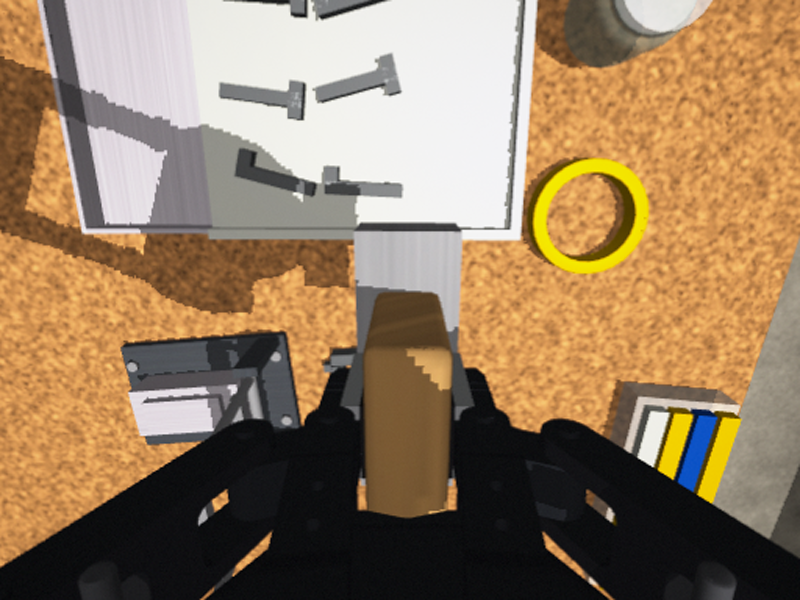

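Run:
```python
from h import *
import pickle
d=pickle.load(open('w8.pkl','rb'))
S=lambda l:(np.array(l,float)+.5)*.64-.5
Q=onz(d,S([(511,228.5),(521,2),(523,240),(537,2)]),58);E=onz(d,S([(206,205),(191,2)]),48);T=onz(d,S([(210,238),(523,240)]),58)
print(Q.round(1).tolist(),E.round(1).tolist(),T.round(1).tolist())
for v in(Q[1]-Q[0],Q[3]-Q[2],E[1]-E[0]): print('yaw',np.arctan2(v[1],v[0])-np.pi/2)
v=T[1]-T[0];print('yaw side',np.arctan2(v[1],v[0]),np.linalg.norm(v))
y=0.09
X=np.array([np.cos(y),np.sin(y),0]);Y=np.array([-X[1],X[0],0])
O=Q[0]-120*X+100*Y;print('O from far-right inner',O)
print('near edge in board x',((E-O)@X).round(1))
print('outer corner',((Q[2]-O)@X).round(1),((Q[2]-O)@Y).round(1), 'Q1',((Q[1]-O)@X).round(1))
oc=onz(d,S([(220,90),(304,100),(316,97),(398,73),(238,160),(314,190),(326,180),(402,190),(305,5),(318,10)]),54)
print('offcuts',np.c_[(oc-O)@X,(oc-O)@Y].round().tolist())
f=onz(d,S([(355,230),(461,230)]),279.8-30+22);R=np.array(d['state']['ee_rot']);print('foot far corners in tool',((f-d['state']['eef_pos'])@R).round(1).tolist())
```

```text
[[717.1, -95.2, 58.0], [698.5, 61.6, 58.0], [728.1, -103.3, 58.0], [709.6, 62.7, 58.0]] [[472.9, -101.9, 48.0], [465.5, 41.5, 48.0]] [[479.7, -126.3, 58.0], [728.1, -103.3, 58.0]]
yaw 0.11804945224407959
yaw 0.11113338281923046
yaw 0.05173895919877891
yaw side 0.09234880467696759 249.5181818170327
O from far-right inner [588.61449189  -6.3821125   58.        ]
near edge in board x [-123.8 -118.3]
outer corner 130.2 -109.1 Q1 115.6
offcuts [[-101.0, -0.0], [-40.0, -6.0], [-31.0, -4.0], [30.0, 12.0], [-93.0, -50.0], [-35.0, -72.0], [-26.0, -64.0], [34.0, -71.0], [-36.0, 56.0], [-27.0, 53.0]]
foot far corners in tool [[50.0, -17.1, 8.0], [50.1, 17.7, 8.0]]
```

```bash
python3 -m creep '[[[1,25,13,0,0,0,0.005],[1,30,15,0,0,0,0],[1,18.5,9.5,20,0,0,0],[1,0,0,40,0,0,0],[1,0,0,40,0,0,0],[1,0,0,40,0,0,0],[1,0,0,25,0,0,0],[1,0,0,10,0,0,0]]]'
python3 -m creep '[[[1,0,0,5,0,0,0],[1,0,0,0,0,0,0],[1,0,0,0,0,0,0]]]'
python3 - <<'E'
from h import *
to([667.6,-45.2,79.6],1.664)
E
```

```text
t: 18.55
eef_pos: [666.2, -43.3, 102.1]
ee_rot: [[-0.095, 0.995, -0.004], [0.995, 0.095, 0.001], [0.001, -0.004, -1.0]]
contact_force: [0.5, -0.5, -2.8]
width: 0.249
grip_force: 60.4
t: 18.85
eef_pos: [668.6, -44.9, 101.1]
ee_rot: [[-0.094, 0.996, 0.002], [0.996, 0.094, -0.0], [-0.001, 0.002, -1.0]]
contact_force: [0.6, 0.7, -3.0]
width: 0.252
grip_force: 60.4
t 18.85 tcp [668.6 -44.9 101.1] yaw 1.6651 tilt [ 0.0022 -0.0003] F [ 0.6  0.7 -3. ] w 0.252 g 60.4 j6 -0.25
turn z 0.0011 then shift -0.2 -1.0 21.5 dist 22.0
```

```bash
python3 -m creep '[[[1,0,0,12,0,0,0],[1,0,0,7,0,0,0],[1,0,0,2,0,0,0],[1,0,0,0,0,0,0],[1,0,-6,0,0,0,0],[1,0,-12,0,0,0,0],[1,0,-12,0,0,0,0],[1,0,-12,0,0,0,0]]]'
python3 -m creep '[[[1,0,-12,0,0,0,0],[1,0,-12,0,0,0,0],[1,0,-12,0,0,0,0],[1,0,-12,0,0,0,0],[1,0,-12,0,0,0,0],[1,0,-12,0,0,0,0],[1,0,-12,0,0,0,0],[1,0,-12,0,0,0,0]]]'
python3 -m creep '[[[1,0,-12,0,0,0,0],[1,0,-12,0,0,0,0],[1,0,-12,0,0,0,0],[1,0,-12,0,0,0,0],[1,0,-10,0,0,0,0],[1,0,0,0,0,0,0],[1,0,0,0,0,0,0]]]'
python3 - <<'E'
from h import *
pose()
E
```

```text
t: 19.65
eef_pos: [627.2, -49.2, 79.3]
ee_rot: [[-0.094, 0.996, 0.004], [0.996, 0.094, -0.0], [-0.001, 0.004, -1.0]]
contact_force: [5.0, 0.6, 4.9]
width: 0.251
grip_force: 61.7
t: 20.45
eef_pos: [531.7, -58.3, 79.3]
ee_rot: [[-0.094, 0.996, 0.004], [0.996, 0.094, -0.001], [-0.001, 0.004, -1.0]]
contact_force: [5.2, 0.5, 7.2]
width: 0.251
grip_force: 61.8
t: 21.15
eef_pos: [472.7, -63.8, 79.2]
ee_rot: [[-0.094, 0.996, 0.001], [0.996, 0.094, -0.001], [-0.001, 0.001, -1.0]]
contact_force: [-5.4, -4.1, 19.8]
width: 0.247
grip_force: 63.6
t 21.15 tcp [472.7 -63.8  79.2] yaw 1.6646 tilt [ 0.001  -0.0007] F [-5.4 -4.1 19.8] w 0.247 g 63.6 j6 -0.35
```

```bash
python3 -m creep '[[[1,0,0,-15,0,0,0],[1,0,0,-30,0,0,0],[1,10,20,-15,0,0,0],[1,18,38,0,0,0,0],[1,18,38,0,0,0,0],[1,18,38,0,0,0,0],[1,18,38,0,0,0,0],[1,10,24,0,0,0,0]]]'
python3 -m creep '[[[1,0,0,0,0,0,0],[1,0,0,20,0,0,0],[1,0,0,0,0,0,0],[1,0,0,0,0,0,0]]]' >/dev/null
python3 - <<'E'
from h import *
to([659,46.4,79.8],1.664)
E
```

```text
t: 21.95
eef_pos: [661.2, 48.3, 138.1]
ee_rot: [[-0.095, 0.996, 0.001], [0.996, 0.095, 0.0], [0.0, 0.001, -1.0]]
contact_force: [0.3, 0.4, -2.5]
width: 0.255
grip_force: 60.5
t 22.35 tcp [658.4  46.3 118.3] yaw 1.6645 tilt [-0.0015  0.    ] F [ 0.1 -0.8 -2.9] w 0.249 g 60.5 j6 -0.11
turn z 0.0005 then shift -0.0 0.6 38.5 dist 39.0
```

```bash
python3 -m creep '[[[1,0,0,15,0,0,0],[1,0,0,15,0,0,0],[1,0,0,8,0,0,0],[1,0,0,0,0,0,0],[1,0,-6,0,0,0,0],[1,0,-12,0,0,0,0],[1,0,-12,0,0,0,0],[1,0,-12,0,0,0,0]]]'
python3 -m creep '[[[1,0,-12,0,0,0,0],[1,0,-12,0,0,0,0],[1,0,-12,0,0,0,0],[1,0,-12,0,0,0,0],[1,0,-12,0,0,0,0],[1,0,-12,0,0,0,0],[1,0,-12,0,0,0,0],[1,0,-12,0,0,0,0]]]'
python3 -m creep '[[[1,0,-12,0,0,0,0],[1,0,-12,0,0,0,0],[1,0,-12,0,0,0,0],[1,0,-12,0,0,0,0],[1,0,-9,0,0,0,0],[1,0,0,0,0,0,0],[1,0,0,-15,0,0,0],[1,0,0,-40,0,0,0]]]'
python3 -m creep '[[[1,0,0,-45,0,0,0],[1,0,40,-40,0,0,0],[1,0,45,-40,0,0,0],[1,10,45,0,0,0,0],[1,40,30,0,0,0,0],[1,45,0,0,0,0,0],[1,45,0,0,0,0,0],[1,0,0,0,0,0,0]]]'
python3 - <<'E'
from h import *
import pickle
pose();b=cap('top','top9');a=cap('scene','scene9');pickle.dump((a,b),open('s9.pkl','wb'))
t=cv2.imread('pics/top9.png')[140:285,205:305];s=cv2.imread('pics/scene9.png')[140:300,150:340]
t=cv2.resize(t,None,fx=3.6,fy=3.6,interpolation=cv2.INTER_CUBIC);s=cv2.resize(s,None,fx=2.2,fy=2.2,interpolation=cv2.INTER_CUBIC)
o=np.zeros((max(t.shape[0],s.shape[0]),t.shape[1]+s.shape[1],3),np.uint8);o[:t.shape[0],:t.shape[1]]=t;o[:s.shape[0],t.shape[1]:]=s
cv2.imwrite('pics/c9.png',o);print(o.shape)
E
```

```text
t: 23.15
eef_pos: [616.3, 42.6, 80.3]
ee_rot: [[-0.094, 0.996, -0.0], [0.996, 0.094, 0.0], [0.0, -0.0, -1.0]]
contact_force: [0.3, 0.3, -2.6]
width: 0.251
grip_force: 60.6
t: 23.95
eef_pos: [520.7, 33.6, 80.6]
ee_rot: [[-0.094, 0.996, 0.0], [0.996, 0.094, -0.0], [-0.0, 0.0, -1.0]]
contact_force: [0.2, -0.0, -2.6]
width: 0.252
grip_force: 60.6
t: 24.75
eef_pos: [463.8, 28.3, 134.2]
ee_rot: [[-0.094, 0.996, -0.005], [0.996, 0.094, 0.0], [0.001, -0.005, -1.0]]
contact_force: [1.1, -0.6, -1.7]
width: 0.248
grip_force: 60.6
t: 25.55
eef_pos: [598.3, 186.6, 248.8]
ee_rot: [[-0.098, 0.995, -0.0], [0.995, 0.098, 0.001], [0.002, -0.0, -1.0]]
contact_force: [0.8, -1.7, -2.7]
width: 0.256
grip_force: 60.8
t 25.55 tcp [598.3 186.6 248.8] yaw 1.6689 tilt [-0.0003  0.0015] F [ 0.8 -1.7 -2.7] w 0.256 g 60.8 j6 0.11
(522, 778, 3)
```

View pics/c9.png

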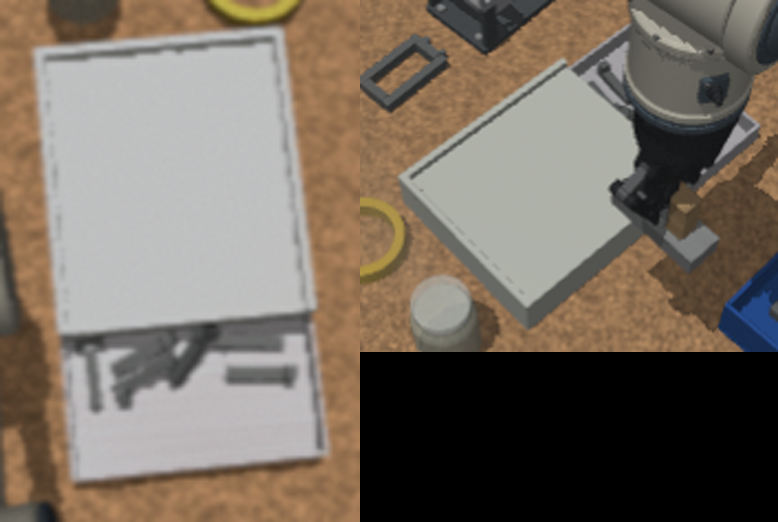

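```bash
python3 -m creep '[[[1,0,0,0,0,0,-0.091],[1,30,10,0,0,0,0],[1,40,14,0,0,0,0],[1,40,14,20,0,0,0],[1,22,8,40,0,0,0],[1,0,0,45,0,0,0],[1,0,0,40,0,0,0],[1,0,0,30,0,0,0]]]'
python3 -m creep '[[[1,0,0,15,0,0,0],[1,0,0,0,0,0,0],[1,0,0,0,0,0,0]]]' >/dev/null
python3 - <<'E'
from h import *
to([618.5,325,32],1.76)
E
```

```text
t: 26.45
eef_pos: [619.4, 318.3, 71.3]
ee_rot: [[-0.183, 0.983, -0.002], [0.983, 0.183, -0.001], [-0.001, -0.002, -1.0]]
contact_force: [0.5, -0.0, -2.6]
width: 0.248
grip_force: 60.7
t 26.75 tcp [620.8 319.6  60.5] yaw 1.7552 tilt [0.0016 0.0006] F [ 0.4  0.9 -2.4] w 0.253 g 60.6 j6 0.21
turn z -0.0048 then shift 5.8 -1.3 28.5 dist 29.0
```

```bash
python3 -m creep '[[[1,5.8,-1.3,8,0,0,0],[1,0,0,12,0,0,0],[1,0,0,6,0,0,0],[1,0,0,2,0,0,0],[1,0,0,0,0,0,0],[0.5,0,0,0,0,0,0],[0.5,0,0,0,0,0,0],[0.5,0,0,0,0,0,0]]]'
python3 -m creep '[[[0.4,0,0,-10,0,0,0],[0.4,0,0,-30,0,0,0],[0.2,0,0,-45,0,0,0],[0,0,0,-45,0,0,0],[0,0,0,-45,0,0,0],[0,-40,0,-20,0,0,0],[0,-45,0,0,0,0,0],[0,0,0,0,0,0,0]]]'
python3 - <<'E'
from h import *
import pickle
pose();d=cap('wrist','w10');pickle.dump(d,open('w10.pkl','wb'))
hsv=cv2.cvtColor(d['frame'],cv2.COLOR_RGB2HSV)
s=(hsv[...,1]<60)&(hsv[...,2]>120);s[230:]=0
n,l,st,c=cv2.connectedComponentsWithStats(s.astype(np.uint8))
for i in range(1,n):
    if st[i,4]>60: print('bright',st[i].tolist(),c[i].round(1),onz(d,[c[i]],22).round())
k=(hsv[...,2]<55).astype(np.uint8);k[235:]=0
n,l,st,c=cv2.connectedComponentsWithStats(k)
for i in range(1,n):
    if st[i,4]>300: print('dark',st[i].tolist(),c[i].round(1),onz(d,[c[i]],0).round())
to([600,-330,330],0.18)
E
```

```text
t: 27.55
eef_pos: [617.7, 325.3, 31.4]
ee_rot: [[-0.184, 0.983, 0.001], [0.983, 0.184, 0.0], [0.0, 0.001, -1.0]]
contact_force: [-0.2, -0.5, -0.3]
width: 0.502
grip_force: 0.0
t: 28.35
eef_pos: [634.3, 237.2, 228.2]
ee_rot: [[-0.181, 0.984, 0.002], [0.984, 0.181, -0.001], [-0.001, 0.002, -1.0]]
contact_force: [0.6, 0.2, -0.7]
width: 1.0
grip_force: 0.0
t 28.35 tcp [634.3 237.2 228.2] yaw 1.7524 tilt [ 0.0025 -0.0007] F [ 0.6  0.2 -0.7] w 1.0 g 0.0 j6 0.09
bright [78, 29, 44, 44, 742] [94.5 42.4] [[435. 335.  22.]]
bright [124, 32, 11, 34, 295] [128.7  48.1] [[472. 336.  22.]]
bright [242, 36, 34, 95, 1354] [261.8  83.3] [[620. 327.  22.]]
bright [491, 37, 21, 58, 469] [503.2  72.7] [[882. 387.  22.]]
bright [366, 208, 61, 22, 972] [396.9 220.6] [[820. 196.  22.]]
dark [219, 14, 79, 135, 6694] [260.   78.7] [[617. 333.   0.]]
dark [134, 34, 9, 92, 389] [138.3  82.5] [[476. 302.   0.]]
dark [90, 41, 34, 73, 519] [97. 76.] [[427. 301.   0.]]
t 28.4 tcp [633.7 239.3 227.5] yaw 1.7528 tilt [0.0013 0.    ] F [ 0.6  0.9 -0.5] w 0.995 g 0.0 j6 0.09
turn z 1.5728 then shift -135.1 554.0 -102.5 dist 579.0
```

Run:
```python
from h import *
import pickle
S=[]
for f in('w1','w2','w4','w5','w6','w7','w8','w10'): S.append(pickle.load(open(f+'.pkl','rb'))['state'])
S.append(pickle.load(open('w3.pkl','rb'))[0]['state']);S.append(pickle.load(open('s0.pkl','rb'))[0]['state'])
A=[];y=[]
for s in S:
    q=s['joint_pos'];p=s['eef_pos'];R=s['ee_rot']
    rr=np.hypot(p[0],p[1]);c2,s2,c23,s23=np.cos(q[1]),np.sin(q[1]),np.cos(q[1]+q[2]),np.sin(q[1]+q[2])
    A+=[[1,0,s2,s23,c23],[0,1,c2,c23,-s23]];y+=[rr,p[2]]
x,res,_,_=np.linalg.lstsq(np.array(A),np.array(y),rcond=None)
print('a,h,L2,L3,e',x.round(1),'resid',np.abs(np.array(A)@x-y).max().round(2))
for s in S: print(np.array(s['joint_pos']).round(2),np.array(s['eef_pos']).round())
# IK at new frame
from scipy.optimize import fsolve
def ik(rt,zt):
    f=lambda q:[x[0]+x[2]*np.sin(q[0])+x[3]*np.sin(q[0]+q[1])+x[4]*np.cos(q[0]+q[1])-rt,x[1]+x[2]*np.cos(q[0])+x[3]*np.cos(q[0]+q[1])-x[4]*np.sin(q[0]+q[1])-zt]
    return fsolve(f,[.8,1.6])
for rt,zt in((665,0),(665,60),(665,120),(690,0)):
    q=ik(rt,zt);print(rt,zt,'q2 q3',q.round(3),'forearm below horiz',(q.sum()-np.pi/2).round(3),'elbow r,z+L6',(x[0]+x[2]*np.sin(q[0])).round(),(x[1]+x[2]*np.cos(q[0])).round())
```

```text
a,h,L2,L3,e [  4.2 -79.1 594.6 383.8 115.6] resid 2.02
[-0.74  0.3   1.23 -0.    1.62  0.63] [ 458. -336.  391.]
[-0.85  0.37  1.81 -0.    0.96 -1.03] [ 349. -310.  162.]
[-0.71  0.62  1.77  0.    0.74  0.68] [ 435. -297.   43.]
[ 0.36  0.34  1.79 -0.    1.    0.26] [412. 218. 177.]
[0.45 0.41 1.61 0.   1.11 0.32] [456. 287. 194.]
[0.39 0.8  1.32 0.   1.02 0.29] [620. 316.  36.]
[-0.28  0.49  1.21  0.    1.44 -0.38] [ 637. -122.  280.]
[ 0.27  0.57  1.21 -0.    1.36  0.09] [634. 237. 228.]
[-0.77  0.25  1.56  0.    1.34  0.62] [ 397. -300.  295.]
[-1.37  0.49  1.35 -0.    1.3  -0.1 ] [ 185. -597.  231.]
665 0 q2 q3 [0.814 1.429] forearm below horiz 0.672 elbow r,z+L6 436.0 329.0
665 60 q2 q3 [0.733 1.401] forearm below horiz 0.563 elbow r,z+L6 402.0 363.0
665 120 q2 q3 [0.661 1.358] forearm below horiz 0.448 elbow r,z+L6 369.0 390.0
690 0 q2 q3 [0.839 1.357] forearm below horiz 0.625 elbow r,z+L6 446.0 318.0
```

Run:
```python
from h import *
import pickle
a,b=pickle.load(open('s9.pkl','rb'))
for px in((690,105),(690,130),(655,90)):
    uv=[(px[0]-360)/2.2+150,px[1]/2.2+140];c,v=rays(a,[uv]);v=v[0]
    t=np.dot(np.array([598.3,186.6])-c[:2],v[:2])/(v[:2]@v[:2]);print(px,(c+t*v).round())
d=pickle.load(open('w4.pkl','rb'));S=lambda l:(np.array(l,float)+.5)*.64-.5
R=np.array(d['state']['ee_rot'])
for f in('w4','w5'):
    d=pickle.load(open(f+'.pkl','rb'));R=np.array(d['state']['ee_rot']);p=np.array(d['state']['eef_pos'])
    E=onz(d,S([(299,188),(519,188),(315,502),(501,502)]),p[2]+20);print(f,((E-p)@R).round(1).tolist())
to([656,-254,330],-2.96)
```

```text
(690, 105) [596. 189. 411.]
(690, 130) [594. 192. 378.]
(655, 90) [615. 169. 424.]
w4 [[64.4, -28.9, -20.0], [64.4, 28.4, -19.8], [-34.0, -30.2, -20.1], [-34.1, 29.5, -20.0]]
w5 [[65.3, -28.1, -20.0], [65.3, 29.1, -20.0], [-33.3, -29.5, -20.0], [-33.2, 30.3, -20.0]]
t 28.4 tcp [633.7 239.3 227.5] yaw 1.7528 tilt [0.0013 0.    ] F [ 0.6  0.9 -0.5] w 0.995 g 0.0 j6 0.09
turn z -1.5704 then shift 67.1 -489.2 -102.5 dist 504.0
```

```bash
python3 -m creep '[[[0,-20,-3,-25,0,0,0],[0,-38,-5,-25,0,0,0],[0,-38,-5,-25,0,0,0],[0,-38,-5,-25,0,0,0],[0,-42,-6,0,0,0,0],[0,-42,-6,0,0,0,0],[0,-42,-6,0,0,0,0],[0,-42,-6,0,0,0,0]]]' >/dev/null
python3 -m creep '[[[0,-42,-6,0,0,0,0],[0,-42,-6,0,0,0,0],[0,-42,-6,0,0,0,0],[0,-35,-5,0,0,0,0],[0,-25,-2,0,0,0,0],[0,0,0,0,0,0,-0.14],[0,0,0,0,0,0,-0.145],[0,0,0,0,0,0,-0.145]]]'
python3 -m creep '[[[0,0,0,0,0,0,-0.145],[0,0,0,0,0,0,-0.145],[0,0,0,0,0,0,-0.145],[0,0,0,0,0,0,-0.145],[0,0,0,0,0,0,-0.145],[0,0,0,0,0,0,-0.145],[0,0,0,0,0,0,-0.145],[0,0,0,0,0,0,-0.125]]]' >/dev/null
python3 -m creep '[[[0,0,0,0,0,0,0],[0,0,0,0,0,0,0]]]' >/dev/null
python3 - <<'E'
from h import *
import pickle
pose();d=cap('wrist','w11');pickle.dump(d,open('w11.pkl','wb'));big('w11')
E
```

```text
t: 30.0
eef_pos: [657.2, -249.8, 326.3]
ee_rot: [[-0.582, 0.813, -0.0], [0.813, 0.582, 0.0], [0.0, 0.0, -1.0]]
contact_force: [0.0, -0.5, 0.2]
width: 1.003
grip_force: 0.0
t 31.0 tcp [ 657.2 -249.8  326.3] yaw -2.9608 tilt [0.0001 0.0001] F [-0.3 -0.3 -0. ] w 1.002 g 0.0 j6 -2.2
```

View pics/w11b.png

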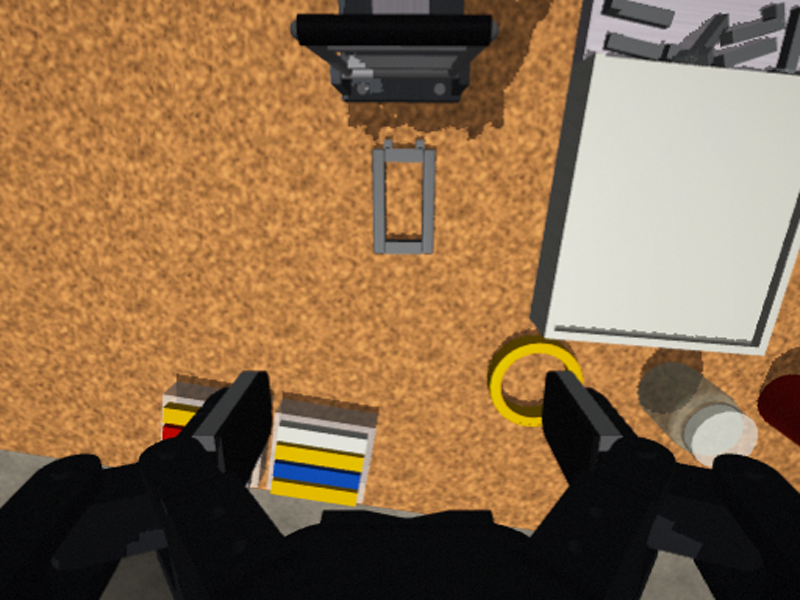

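Run:
```python
from h import *
import pickle
d=pickle.load(open('w11.pkl','rb'));w1=pickle.load(open('w1.pkl','rb'));S=lambda l:(np.array(l,float)+.5)*.64-.5
P=onz(d,S([(373,149),(435,149),(374,253),(434,253)]),18);print(P.round(1).tolist(),P.mean(0).round(1))
v=(P[0]+P[1]-P[2]-P[3])/2;print('yaw',np.arctan2(v[1],v[0]),np.linalg.norm(v))
print('tri corners',tri([d,w1],[S((435,149)),S((338,97))]).round(1),tri([d,w1],[S((373,149)),S((396,98))]).round(1))
c=P.mean(0);y=-2.96;x=np.array([np.cos(y),np.sin(y),0]);T=c-25*x;T[2]=110
to(T,y)
```

```text
[[584.4, -294.5, 18.0], [573.9, -237.6, 18.0], [681.7, -277.7, 18.0], [670.9, -219.0, 18.0]] [ 627.7 -257.2   18. ]
yaw -2.9616234138233124 98.72774286983126
tri corners [ 573.3 -236.5    4.1] [ 584.7 -296.3   -1.3]
t 31.05 tcp [ 657.1 -249.9  326.3] yaw -2.9607 tilt [0.0001 0.    ] F [-0.8 -0.2  1. ] w 0.997 g 0.0 j6 -2.2
turn z -0.0007 then shift 5.2 -1.9 216.3 dist 216.0
```

```bash
python3 -m creep '[[[0,5,-2,20,0,0,0],[0,0,0,40,0,0,0],[0,0,0,45,0,0,0],[0,0,0,45,0,0,0],[0,0,0,45,0,0,0],[0,0,0,45,0,0,0],[0,0,0,40,0,0,0],[0,0,0,20,0,0,0]]]'
python3 -m creep '[[[0,0,0,14,0,0,0],[0,0,0,6,0,0,0],[0,0,0,5,0,0,0],[0,0,0,0,0,0,0],[0,0,0,0,0,0,0]]]'
python3 - <<'E'
from h import *
pose()
E
```

```text
t: 31.85
eef_pos: [650.8, -252.2, 22.4]
ee_rot: [[-0.984, -0.18, -0.004], [-0.18, 0.984, 0.002], [0.004, 0.003, -1.0]]
contact_force: [0.7, 0.3, 0.3]
width: 1.002
grip_force: 0.0
t: 32.35
eef_pos: [653.0, -253.5, 2.2]
ee_rot: [[-0.983, -0.183, 0.001], [-0.183, 0.983, -0.001], [-0.001, -0.001, -1.0]]
contact_force: [0.0, 1.7, 0.3]
width: 0.998
grip_force: 0.0
t 32.35 tcp [ 653.  -253.5    2.2] yaw -2.9576 tilt [ 0.0013 -0.0006] F [0.  1.7 0.3] w 0.998 g 0.0 j6 -2.21
```

```bash
python3 -m creep '[[[0,0,0,2,0,0,0],[1,0,0,0,0,0,0],[1,0,0,0,0,0,0],[1,0,0,0,0,0,0],[1,0,0,0,0,0,0],[1,0,0,0,0,0,0],[1,0,0,0,0,0,0]]]'
python3 -m creep '[[[1,0,0,-8,0,0,0],[1,0,0,-20,0,0,0],[1,0,0,-30,0,0,0],[1,0,0,-40,0,0,0],[1,0,0,-40,0,0,0],[1,0,0,-20,0,0,0],[1,0,0,0,0,0,0],[1,0,0,0,0,0,0]]]'
cat >> h.py <<'E'
def hframe(d):
    "edges of the frame held in the fingers: far-edge row per column, side columns per row (px 512)"
    f=d['frame'].astype(int);m=(f.max(2)-f.min(2))<40
    out={}
    for c in range(205,325,6):
        k=np.flatnonzero(m[60:200,c]);out[c]=int(k[0]+60) if len(k) else None
    side={}
    for q in range(130,215,10):
        k=np.flatnonzero(m[q,170:345])+170;side[q]=(int(k.min()),int(k.max())) if len(k) else None
    return out,side
E
python3 - <<'E'
from h import *
import pickle
p,R=pose();d=cap('wrist','w12');pickle.dump(d,open('w12.pkl','wb'))
for n in('w12','w4'): print(n,hframe(pickle.load(open(n+'.pkl','rb'))))
E
```

```text
t: 33.05
eef_pos: [652.7, -253.4, -0.2]
ee_rot: [[-0.983, -0.183, 0.001], [-0.183, 0.983, -0.0], [-0.001, -0.0, -1.0]]
contact_force: [-1.2, 0.9, 5.6]
width: 0.688
grip_force: 64.9
t: 33.85
eef_pos: [652.3, -253.2, 157.4]
ee_rot: [[-0.983, -0.183, 0.0], [-0.183, 0.983, -0.0], [-0.0, -0.0, -1.0]]
contact_force: [-0.1, 0.1, -0.8]
width: 0.685
grip_force: 64.4
t 33.85 tcp [ 652.3 -253.2  157.4] yaw -2.9574 tilt [ 0.0003 -0.0001] F [-0.1  0.1 -0.8] w 0.685 g 64.4 j6 -2.21
w12 ({205: 94, 211: 94, 217: 74, 223: 74, 229: 73, 235: 85, 241: 94, 247: 94, 253: 94, 259: 94, 265: 94, 271: 94, 277: 94, 283: 94, 289: 73, 295: 73, 301: 73, 307: 94, 313: 94, 319: 94}, {130: (190, 330), 140: (190, 329), 150: (191, 329), 160: (192, 328), 170: (193, 327), 180: (193, 327), 190: (194, 326), 200: (195, 325), 210: (195, 325)})
w4 ({205: 60, 211: 60, 217: 60, 223: 60, 229: 60, 235: 60, 241: 60, 247: 60, 253: 60, 259: 60, 265: 60, 271: 60, 277: 60, 283: 60, 289: 60, 295: 60, 301: 60, 307: 60, 313: 60, 319: 60}, {130: (170, 344), 140: (170, 344), 150: (170, 344), 160: (170, 344), 170: (170, 344), 180: (170, 344), 190: (171, 344), 200: (172, 344), 210: (173, 344)})
```

```bash
python3 -m creep '[[[1,0,0,-25,0,0,0],[1,0,0,-40,0,0,0],[1,0,0,-45,0,0,0],[1,0,0,-40,0,0,0],[1,0,0,-25,0,0,0],[1,0,0,0,0,0,0.1],[1,0,0,0,0,0,0.143],[1,0,0,0,0,0,0.143]]]' >/dev/null
python3 -m creep '[[[1,0,0,0,0,0,0.143],[1,0,0,0,0,0,0.143],[1,0,0,0,0,0,0.143],[1,0,0,0,0,0,0.143],[1,0,0,0,0,0,0.143],[1,0,0,0,0,0,0.143],[1,0,0,0,0,0,0.143],[1,0,0,0,0,0,0.143]]]' >/dev/null
python3 -m creep '[[[1,0,0,0,0,0,0.143],[1,0,0,0,0,0,0.143],[1,0,0,0,0,0,0.143],[1,0,0,0,0,0,0.143],[1,0,0,0,0,0,0.143],[1,0,0,0,0,0,0.143],[1,0,0,0,0,0,0.143],[1,0,0,0,0,0,0.143]]]'
python3 -m creep '[[[1,0,0,0,0,0,0.143],[1,0,0,0,0,0,0.143],[1,0,0,0,0,0,0.143],[1,0,0,0,0,0,0],[1,0,0,0,0,0,0]]]' >/dev/null
python3 - <<'E'
from h import *
import pickle
d=pickle.load(open('w12.pkl','rb'));R=np.array(d['state']['ee_rot']);p=np.array(d['state']['eef_pos'])
E=onz(d,[(190,93.5),(256,93.5),(332,93.5)],p[2]+18.2);print(((E-p)@R).round(1).tolist())
o=((E[1]-p)@R)[0]-50;print('centre at tool x',o)
y=.1808;T=np.array([449.2,-293.6,300])-o*np.array([np.cos(y),np.sin(y),0]);print(T);to(T,y)
E
```

```text
t: 36.3
eef_pos: [652.1, -253.1, 330.2]
ee_rot: [[0.799, 0.602, -0.003], [0.602, -0.799, 0.001], [-0.001, -0.003, -1.0]]
contact_force: [0.4, 0.0, -0.2]
width: 0.683
grip_force: 64.7
[[74.8, -27.4, -18.2], [74.8, -0.8, -18.2], [74.9, 29.8, -18.2]]
centre at tool x 24.83975917008229
[ 424.76512507 -298.06660082  300.        ]
t 36.8 tcp [ 652.2 -253.1  330.9] yaw 0.2273 tilt [-0.0017  0.0009] F [ 0.2  0.9 -1.1] w 0.683 g 64.7 j6 0.89
turn z 0.0465 then shift -231.8 3.3 30.9 dist 234.0
```

```bash
python3 -m creep '[[[1,0,0,0,0,0,0.0465],[1,-25,0,0,0,0,0],[1,-40,1,0,0,0,0],[1,-45,1,0,0,0,0],[1,-45,1,0,0,0,0],[1,-40,0,0,0,0,0],[1,-25,0,0,0,0,0],[1,-12,0,0,0,0,0]]]' >/dev/null
python3 -m creep '[[[1,0,0,25,0,0,0],[1,0,0,45,0,0,0],[1,0,0,45,0,0,0],[1,0,0,45,0,0,0],[1,0,0,45,0,0,0],[1,0,0,30,0,0,0],[1,0,0,10,0,0,0],[1,0,0,0,0,0,0]]]'
python3 -m creep '[[[1,0,0,0,0,0,0]]]' >/dev/null
python3 - <<'E'
from h import *
import pickle
to([424.8,-298.1,60],.1808);d=cap('wrist','w13');pickle.dump(d,open('w13.pkl','wb'));big('w13')
E
```

```text
t: 38.4
eef_pos: [424.6, -296.6, 86.2]
ee_rot: [[0.984, 0.177, -0.002], [0.177, -0.984, 0.001], [-0.001, -0.002, -1.0]]
contact_force: [0.1, -0.0, 0.3]
width: 0.684
grip_force: 64.6
t 38.5 tcp [ 425.4 -297.4   88.2] yaw 0.1773 tilt [ 0.0013 -0.001 ] F [-0.3 -0.4 -1. ] w 0.683 g 64.6 j6 0.67
turn z -0.0035 then shift -0.8 0.6 28.2 dist 28.0
```

```bash
python3 -m creep '[[[1,-0.8,0.6,12,0,0,-0.003],[1,0,0,12,0,0,0],[1,0,0,7,0,0,0],[1,0,0,0,0,0,0],[1,0,0,0,0,0,0]]]'
python3 -m creep '[[[1,0,0,3,0,0,0],[1,0,0,3,0,0,0],[1,0,0,1,0,0,0],[1,0,0,0,0,0,0]]]'
python3 - <<'E'
from h import *
to([424.8,-298.1,45],.1808)
E
```

```text
t: 39.05
eef_pos: [423.8, -297.5, 55.9]
ee_rot: [[0.984, 0.178, -0.0], [0.178, -0.984, 0.0], [-0.0, -0.0, -1.0]]
contact_force: [1.0, -0.6, -0.8]
width: 0.685
grip_force: 64.6
t: 39.45
eef_pos: [423.8, -297.5, 49.0]
ee_rot: [[0.984, 0.178, -0.0], [0.178, -0.984, 0.0], [-0.0, -0.0, -1.0]]
contact_force: [1.0, 0.1, -0.9]
width: 0.685
grip_force: 64.6
t 39.45 tcp [ 423.8 -297.5   49. ] yaw 0.1793 tilt [-0.0001  0.0002] F [ 1.   0.1 -0.9] w 0.685 g 64.6 j6 0.66
turn z -0.0015 then shift 0.9 0.7 4.0 dist 4.0
```

```bash
python3 -m creep '[[[1,0.7,0.5,2,0,0,0],[1,0,0,2,0,0,0],[1,0,0,0,0,0,0],[0.2,0,0,0,0,0,0],[0.2,0,0,0,0,0,0],[0.2,0,0,0,0,0,0]]]'
python3 -m creep '[[[0.2,0,0,-10,0,0,0],[0.2,0,0,-25,0,0,0],[0,-10,0,-40,0,0,0],[0,-20,0,-45,0,0,0],[0,0,0,-45,0,0,0],[0,0,0,-45,0,0,0],[0,0,0,-30,0,0,0],[0,0,0,0,0,0,0]]]'
python3 -m creep '[[[0,0,0,0,0,0,0]]]' >/dev/null
python3 - <<'E'
from h import *
import pickle
pose();d=cap('wrist','w14');pickle.dump(d,open('w14.pkl','wb'))
g=cv2.imread('pics/w14.png')
d3,_=pickle.load(open('w3.pkl','rb'))
# edges predicted for a well seated frame
y=.18;X=np.array([np.cos(y),np.sin(y),0]);Y=np.array([-X[1],X[0],0]);O=np.array([449,-293.3,63.])
for n,dd in(('w14',d),('w3',d3)):
    f=dd['frame'].astype(int);m=((f.max(2)-f.min(2))<25)&(f.mean(2)>75)
    C=proj(dd,[O+50*sx*X+30*sy*Y for sx in(-1,1) for sy in(1,-1)]);print(n,'pred corners nl nr fl fr',C.round(1).tolist())
    print(proj(dd,[O-[0,0,10]+35*sx*X+15*sy*Y for sx in(-1,1) for sy in(1,-1)]).round(1).tolist())
u0,v0=(C.min(0)).astype(int)-15
C=proj(d,[O+50*sx*X+30*sy*Y for sx in(-1,1) for sy in(1,-1)]);u0,v0=C.min(0).astype(int)-12;u1,v1=C.max(0).astype(int)+12
print(u0,u1,v0,v1);k=min(760/(u1-u0),580/(v1-v0));cv2.imwrite('pics/w14c.png',cv2.resize(g[max(v0,0):v1,u0:u1],None,fx=k,fy=k,interpolation=cv2.INTER_CUBIC))
a=d['frame'].mean(2).astype(int);uc=int(C[:,0].mean())
print('col',uc,[(q,a[q,uc]) for q in range(max(v0,0),v1,1)])
vc=int(C[:,1].mean());print('row',vc,[(q,a[vc,q]) for q in range(u0,u1)])
E
```

```text
t: 40.05
eef_pos: [424.7, -298.0, 45.2]
ee_rot: [[0.984, 0.178, 0.0], [0.178, -0.984, -0.0], [0.0, 0.0, -1.0]]
contact_force: [0.4, -0.7, 0.2]
width: 0.798
grip_force: 0.0
t: 40.85
eef_pos: [396.3, -304.4, 290.1]
ee_rot: [[0.984, 0.178, 0.006], [0.178, -0.984, -0.005], [0.005, 0.006, -1.0]]
contact_force: [0.2, -1.3, -0.5]
width: 1.003
grip_force: 0.0
t 40.95 tcp [ 395.1 -303.2  286. ] yaw 0.1792 tilt [ 0.0011 -0.0011] F [ 0.1 -0.4 -0.6] w 0.998 g 0.0 j6 0.62
w14 pred corners nl nr fl fr [[236.3, 156.4], [284.2, 156.4], [234.3, 71.0], [286.2, 71.0]]
[[248.4, 143.3], [272.0, 143.3], [247.8, 85.1], [272.7, 85.1]]
w3 pred corners nl nr fl fr [[239.6, 156.9], [286.3, 157.0], [238.1, 73.8], [288.5, 73.9]]
[[251.4, 144.1], [274.4, 144.1], [251.0, 87.4], [275.3, 87.5]]
222 298 58 168
col 260 [(58, np.int64(91)), (59, np.int64(90)), (60, np.int64(90)), (61, np.int64(91)), (62, np.int64(91)), (63, np.int64(90)), (64, np.int64(80)), (65, np.int64(54)), (66, np.int64(44)), (67, np.int64(41)), (68, np.int64(41)), (69, np.int64(43)), (70, np.int64(41)), (71, np.int64(97)), (72, np.int64(100)), (7
[... 2989 characters left out ...]
nt64(229)), (266, np.int64(230)), (267, np.int64(230)), (268, np.int64(230)), (269, np.int64(230)), (270, np.int64(230)), (271, np.int64(231)), (272, np.int64(229)), (273, np.int64(228)), (274, np.int64(189)), (275, np.int64(66)), (276, np.int64(115)), (277, np.int64(127)), (278, np.int64(126)), (279, np.int64(128)), (280, np.int64(128)), (281, np.int64(127)), (282, np.int64(125)), (283, np.int64(119)), (284, np.int64(94)), (285, np.int64(79)), (286, np.int64(87)), (287, np.int64(87)), (288, np.int64(87)), (289, np.int64(86)), (290, np.int64(88)), (291, np.int64(89)), (292, np.int64(88)), (293, np.int64(86)), (294, np.int64(86)), (295, np.int64(86)), (296, np.int64(86)), (297, np.int64(87))]
```

```bash
python3 -m creep '[[[0.5,0,0,-30,0,0,0],[0.5,0,0,-30,0,0,-0.1],[0.5,0,0,0,0,0,-0.143],[0.5,0,0,0,0,0,-0.143],[0.5,0,0,0,0,0,-0.143],[0.5,0,0,0,0,0,-0.143],[0.5,0,0,0,0,0,-0.143],[0.5,0,0,0,0,0,-0.143]]]' >/dev/null
python3 -m creep '[[[0.5,0,0,0,0,0,-0.143],[0.5,0,0,0,0,0,-0.143],[0.5,0,0,0,0,0,-0.143],[0.5,0,0,0,0,0,-0.143],[0.5,0,0,0,0,0,-0.043],[0.5,0,25,0,0,0,0],[0.5,0,35,0,0,0,0],[0.5,0,35,0,0,0,0]]]'
python3 -m creep '[[[0.5,0,30,0,0,0,0],[0.5,0,18,0,0,0,0],[0.5,0,0,0,0,0,0],[0.5,0,0,0,0,0,0]]]' >/dev/null
python3 - <<'E'
from h import *
to([535.7,-277.4,232.6],1.7511)
E
```

```text
t: 42.6
eef_pos: [489.1, -285.6, 343.8]
ee_rot: [[-0.18, 0.984, -0.002], [0.984, 0.18, 0.001], [0.002, -0.002, -1.0]]
contact_force: [0.6, -1.3, -0.2]
width: 0.503
grip_force: 0.0
t 43.0 tcp [ 535.3 -277.2  343.7] yaw 1.7529 tilt [-0.0024  0.0013] F [-0.2 -0.2 -0.2] w 0.5 g 0.0 j6 -0.76
turn z 0.0018 then shift -0.3 0.3 111.1 dist 111.0
```

```bash
python3 -m creep '[[[0.5,0,0,30,0,0,0],[0.5,0,0,40,0,0,0],[0.5,0,0,30,0,0,0],[0.5,0,0,11,0,0,0],[1,0,0,0,0,0,0],[1,0,0,0,0,0,0],[1,0,0,0,0,0,0],[1,0,0,0,0,0,0]]]'
python3 -m creep '[[[1,0,0,0,0,0,0],[1,0,0,0,0,0,0],[1,0,-6,0,0,0,0],[1,0,-9,0,0,0,0]]]'
python3 -m creep '[[[1,0,-19.2,1.6,0,0,0],[1,0,-18.9,3.7,0,0,0],[1,0,-18.4,5.8,0,0,0],[1,0,-17.6,7.8,0,0,0],[1,0,-16.6,9.7,0,0,0],[1,0,-15.5,11.4,0,0,0],[1,0,-14.1,13.1,0,0,0],[1,0,-12.6,14.5,0,0,0]]]'
python3 - <<'E'
from h import *
to([351.5,-310.8,56.1],1.7511)
E
```

```text
t: 43.8
eef_pos: [536.3, -278.0, 235.7]
ee_rot: [[-0.18, 0.984, 0.002], [0.984, 0.18, -0.002], [-0.002, 0.002, -1.0]]
contact_force: [-0.5, -1.2, 7.3]
width: 0.115
grip_force: 59.4
t: 44.2
eef_pos: [522.7, -280.5, 236.2]
ee_rot: [[-0.181, 0.983, 0.005], [0.983, 0.181, -0.002], [-0.003, 0.004, -1.0]]
contact_force: [3.3, 3.5, 10.0]
width: 0.112
grip_force: 59.6
t: 45.0
eef_pos: [390.4, -304.3, 167.1]
ee_rot: [[-0.18, 0.984, 0.002], [0.984, 0.18, -0.001], [-0.001, 0.002, -1.0]]
contact_force: [5.8, 3.7, -1.4]
width: 0.112
grip_force: 67.3
t 45.0 tcp [ 390.4 -304.3  167.1] yaw 1.7521 tilt [ 0.0019 -0.0008] F [ 5.8  3.7 -1.4] w 0.112 g 67.3 j6 -0.97
turn z 0.0010 then shift 0.6 -39.4 111.0 dist 118.0
```

```bash
python3 -m creep '[[[1,0,-11.2,15.8,0,0,0],[1,0,-9.5,16.9,0,0,0],[1,0,-7.6,17.8,0,0,0],[1,0,-5.6,18.5,0,0,0],[1,0,-3.4,19,0,0,0],[1,0,-1.4,19.2,0,0,0],[1,0,0,3,0,0,0],[1,0,0,0,0,0,0]]]'
python3 - <<'E'
from h import *
to([351.5,-310.8,56.1],1.7511)
E
```

```text
t: 45.8
eef_pos: [351.5, -311.1, 56.0]
ee_rot: [[-0.181, 0.984, -0.002], [0.984, 0.181, 0.001], [0.001, -0.001, -1.0]]
contact_force: [-9.2, -3.7, -2.2]
width: 0.109
grip_force: 74.4
t 45.8 tcp [ 351.5 -311.1   56. ] yaw 1.7524 tilt [-0.0016  0.0008] F [-9.2 -3.7 -2.2] w 0.109 g 74.4 j6 -1.03
turn z 0.0013 then shift 0.3 0.0 -0.1 dist 0.0
```

```bash
python3 -m creep '[[[0.5,0,0,0,0,0,0],[0.5,0,0,0,0,0,0],[0.5,0,0,0,0,0,0],[0.5,0,0,-20,0,0,0],[0.5,0,0,-35,0,0,0],[0.5,0,0,-40,0,0,0],[0.5,0,0,-40,0,0,0],[0.5,0,0,-40,0,0,0]]]'
python3 -m creep '[[[0.5,-40,0,0,0,0,0],[0.5,-45,0,0,0,0,0],[0.5,-45,0,0,0,0,0],[0.5,-45,0,0,0,0,0],[0.5,-45,0,0,0,0,0],[0.5,-45,0,0,0,0,0],[0.5,-20,0,0,0,0,0],[0.5,0,0,0,0,0,0]]]'
python3 - <<'E'
from h import *
import pickle
pose();b=cap('top','top15');a=cap('scene','scene15');pickle.dump((a,b),open('s15.pkl','wb'))
t=cv2.imread('pics/top15.png')[125:290,110:385];s=cv2.imread('pics/scene15.png')[80:380,140:430]
t=cv2.resize(t,None,fx=1.9,fy=1.9,interpolation=cv2.INTER_CUBIC)[:, :]
tr=cv2.resize(cv2.imread('pics/top15.png')[218:275,215:300],None,fx=3.2,fy=3.2,interpolation=cv2.INTER_CUBIC)
sr=cv2.resize(cv2.imread('pics/scene15.png')[140:230,220:345],None,fx=2.9,fy=2.9,interpolation=cv2.INTER_CUBIC)
sl=cv2.resize(cv2.imread('pics/scene15.png')[80:170,165:265],None,fx=2.6,fy=2.6,interpolation=cv2.INTER_CUBIC)
o=np.zeros((600,800,3),np.uint8)
def put(i,x,y):
    i=i[:600-y,:800-x];o[y:y+i.shape[0],x:x+i.shape[1]]=i
put(t,0,0);put(tr,525,0);put(sr,0,320);put(sl,400,320)
sc=cv2.resize(cv2.imread('pics/scene15.png')[290:390,265:360],None,fx=1.4,fy=1.4);put(sc,665,320)
cv2.imwrite('pics/fin.png',o)
E
```

```text
t: 46.6
eef_pos: [352.2, -311.0, 233.5]
ee_rot: [[-0.181, 0.984, 0.001], [0.984, 0.181, -0.001], [-0.001, 0.001, -1.0]]
contact_force: [0.5, -0.1, -0.5]
width: 0.506
grip_force: 0.0
t: 47.4
eef_pos: [403.7, -594.0, 230.7]
ee_rot: [[-0.179, 0.984, 0.0], [0.984, 0.179, -0.001], [-0.001, 0.0, -1.0]]
contact_force: [-0.5, 0.8, -0.5]
width: 0.499
grip_force: 0.0
t 47.4 tcp [ 403.7 -594.   230.7] yaw 1.751 tilt [ 0.0002 -0.0007] F [-0.5  0.8 -0.5] w 0.499 g 0.0 j6 -1.24
```

View pics/fin.png

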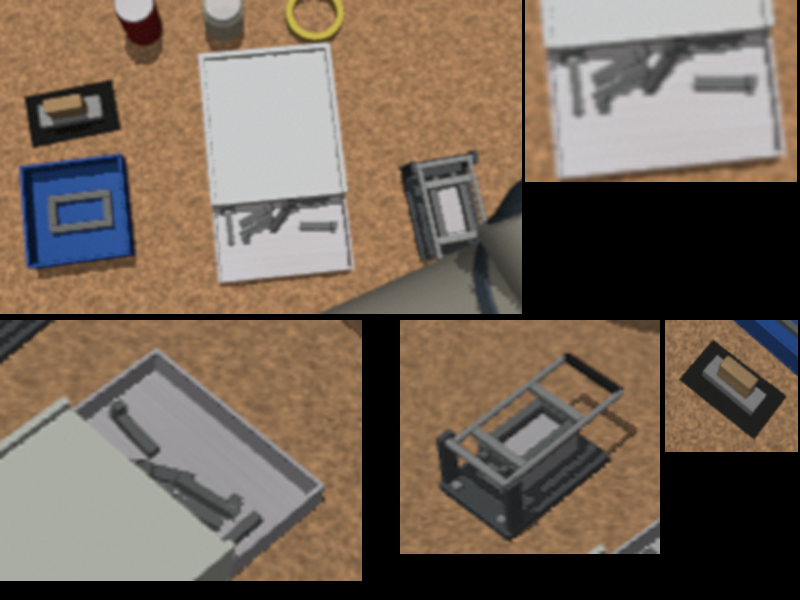

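Run:
```python
from h import *
import pickle
a,b=pickle.load(open('s15.pkl','rb'))
T=lambda u,v:(215+(u-525)/3.2,218+v/3.2);Sc=lambda u,v:(220+u/2.9,140+(v-320)/2.9)
O=np.array([588.6,-6.4,0]);X=np.array([np.cos(.093),np.sin(.093),0]);Y=np.array([-X[1],X[0],0])
def rep(n,P): print(n,'board x,y,z',((P-O)@X).round(),((P-O)@Y).round(),P[2].round())
for n,u in(('end hi',(688,40)),('end lo',(652,90)),('mid',(670,65)),('along edge mid',(735,47))):
    for z in(15,30,45): rep(n+f'@{z}',onz(b,[T(*u)],z)[0])
rep('tri hi',tri([b,a],[T(686,42),Sc(140,463)]))
# dark pixels on the board surface, top view
f=b['frame'].astype(int);m=(f.mean(2)<115)&((f.max(2)-f.min(2))<30)
q=np.argwhere(m)[:,::-1];P=onz(b,q,50);bx=(P-O)@X;by=(P-O)@Y
k=(abs(by)<95)&(bx<112)&(bx>-119);print('dark on board',k.sum(),np.c_[bx,by][k].round().tolist()[:20])
```

```text
end hi@15 board x,y,z -123.0 -32.0 15.0
end hi@30 board x,y,z -125.0 -30.0 30.0
end hi@45 board x,y,z -126.0 -29.0 45.0
end lo@15 board x,y,z -168.0 8.0 15.0
end lo@30 board x,y,z -169.0 9.0 30.0
end lo@45 board x,y,z -170.0 9.0 45.0
mid@15 board x,y,z -146.0 -12.0 15.0
mid@30 board x,y,z -147.0 -11.0 30.0
mid@45 board x,y,z -148.0 -10.0 45.0
along edge mid@15 board x,y,z -134.0 -76.0 15.0
along edge mid@30 board x,y,z -136.0 -75.0 30.0
along edge mid@45 board x,y,z -137.0 -73.0 45.0
tri hi board x,y,z -130.0 -24.0 35.0
dark on board 0 []
```

```bash
python3 -c "
from rig import workorder
print(workorder.job_done())"
```

```text
the job is handed in; nothing more can be done
None
```

I handed the job in at about 47 s of the 192 s allowed; the hand-in call returned no verdict. By my last camera check, the trimmed frame is flat in the tote, the untrimmed frame is seated under the shut lever, all six offcuts are in the trough, the scraper is upright on its pad, and the jar, tape and can were never approached.

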